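# Find the rattling accessory case at the microscope bench

## Robot

A 6-joint arm with a two-finger parallel gripper is mounted at the origin on the work surface. World frame = base frame: x ahead of the robot, y to its left, z up, the work surface at z = 0. Lengths are in mm, angles in rad, forces in N, time in s.
With the tool pointing down it reaches from about 350 to 975 mm from the base axis. Payload 7.1 kg.
Tool frame: the origin (TCP) lies at the very end of the fingers, on their centre line; the grasp point (between the pads) lies 19 mm behind it; x points along the fingers, z is the direction in which the jaws open and shut, and the axes are right-handed (so a half turn about x gives the same grasp; the last joint's range is limited). The gripper opens to 88 mm and grips with 3 to 60 N. Pads are 20 mm wide; open, the fingers measure 115 mm over their backs; the gripper's body (75 mm by 178 mm) begins 61 mm behind the grasp point.
Start: joints at [1.278, 0.423, 1.63, -0, 1.089, -0.019], TCP at [168.963, 601.711, 222.675] pointing down, gripper open.
Joint ranges: [-3, 3], [-0.9, 2.11], [0.09, 2.58], [-1.31, 4.45], [0.11, 2.69], [-2.54, 2.54]. Speed limits (rad/s): [2.39, 2.39, 3.01, 3.14, 3.14, 3.14].

## Interface

Orientations are given as a rotation vector (axis times angle).
In Python, from workcell import * gives the robot as it stands.
- The arm moves only by the shell command python3 -m crank 'ROWS'. ROWS is JSON, a list of rows, each a list of 3 entries, a list of its own where there are three numbers: the shift along the tool's x, y, z in cm, then the turn, a rotation vector about the tool's x, y, z in degrees, then the finger opening in cm, from 0 to 8.78. In form: [[[dx, dy, dz], [rx, ry, rz], claw], ...]. A call has 1 to 5 rows; each row shifts and turns the commanded pose from where the row before left it, along the tool's axes as they then stand; what a row does not reach is not made up. A row lasts 1/8 s, in which the tool goes at most 62.5 mm and 10.7 degrees, less where a joint would pass 70% of its speed; a pose out of reach is approached as far as the arm can. A call with a gripper value outside its range is refused whole. The fingers move at their own pace and stop on an object; the grip force is fixed at half the most. Time passes only in rows, so rows that do not move let the fingers close. It gives the time, the measured TCP pose, the force and the opening at its end, in the units of the state.
- get_obs(): the state, without advancing time (a new reading comes with each control period).
- get_image(name): name is "scene" or "top"; returns a dict with "pixels" (400x640x3 uint8, red, green, blue), "mtx" (3x3 intrinsics, pixels), "D" ([k1, k2, p1, p2, k3] as OpenCV has them; the pictures are not rectified), "view" (4x4, takes a point from world to camera coordinates). Camera axes: x right, y down, z forward; pixel columns grow to the right and rows downward; lengths in mm; the calibration is good to about 2 mm. A picture is of the moment at which its call begins. There is no depth.
- close_job(): hands the job in, once; it reports no verdict.
The state is a dict: "t": time; "qpos": joint angles; "qvel": joint speeds; "joint_torque": joint torques, N m; "ee_pos": TCP position; "orientation": TCP orientation; "ft_force": force on the tool from outside, world axes, zero at the start; "moment": the same for the moment, N m; "width": finger opening in mm.
Only numpy, scipy, OpenCV 4.12 (cv2) and the standard library are available. Lean on these libraries where they do the work, as an engineer would, in place of code of your own. Each camera call takes 0.05 s, during which the arm holds its last target.

## Task

Log a new check on the bench tally counter: swing its red lever all the way to its stop, then let it spring back. Then lift and shake the blue sealed cases one at a time, several brisk back-and-forth strokes along its length, until you find the one with something loose inside; put any silent case back where it stood. Finish holding the rattling case in the gripper, level and still over the middle of the green hand-over mat, at least 10 cm above it, without letting go, and leave the flask, the dishes and the jar alone.

Things in the scene. Friction and masses are not known exactly. Their poses are not given: they have to be found in the camera images.
- case_k: one of 3 look-alike sealed blue cases, 110 (x) x 56 (y) x 44 mm tall, 140-310 g; origin: centre of underside. Grip across the 56 mm, at half height. Two are packed tight; in the third a hidden 29 mm, 100 g ball (loose_part) rolls free, 71 mm along x, 17 along y: after a quick stroke along x it knocks on the ends, and tipping rolls it to the low end and shifts the balance. Weight is no clue.
- case_m: one of 3 look-alike sealed blue cases, 110 (x) x 56 (y) x 44 mm tall, 140-310 g; origin: centre of underside. Grip across the 56 mm, at half height. Two are packed tight; in the third a hidden 29 mm, 100 g ball (loose_part) rolls free, 71 mm along x, 17 along y: after a quick stroke along x it knocks on the ends, and tipping rolls it to the low end and shifts the balance. Weight is no clue.
- case_t: one of 3 look-alike sealed blue cases, 110 (x) x 56 (y) x 44 mm tall, 140-310 g; origin: centre of underside. Grip across the 56 mm, at half height. Two are packed tight; in the third a hidden 29 mm, 100 g ball (loose_part) rolls free, 71 mm along x, 17 along y: after a quick stroke along x it knocks on the ends, and tipping rolls it to the low end and shifts the balance. Weight is no clue.
- counter: white bench tally counter, fixed, footprint 90 (x) x 64 (y) mm, its flat top 55 mm above the bench; origin at the centre of its underside. The lever stands out of its top and swings towards the counter's own +x.
- advance (a joint): angle of the counter's sprung lever: 0 at rest (leaning 0.35 rad to the counter's -x), 0.7 at its stop (leaning 0.35 rad to +x). The hinge line is the counter's y axis, 45 mm above the bench over the counter's origin. The spring pushes back with about 1 N at rest and 4 N at the stop at the red pad, and returns the lever when let go.
- advance_pad (a point): centre of the red pad at the lever's end, 67 mm from the hinge line; pad 26 mm wide (y), 26 mm along the lever and 10 mm thick; at rest its centre is about 108 mm above the bench. Push it on its -x face.
- mat: green hand-over mat, fixed flat on the far part of the bench, 120 (x) x 160 (y) x 4 mm; origin at the centre of its underside
- flask: bystander: clear flat flask with a red cap pointing to its -x, about 108 x 75 x 34 mm, origin at its underside
- dishes: bystander: stack of three round dishes, 90 mm across, 41 mm tall, origin at the centre of its underside
- jar: bystander: jar with a blue cap, 54 mm across, 85 mm tall, origin at the centre of its underside

How it is judged (in metres and radians):
On the way, in this order (a step that is already met when the one before it is completed fails the run):
1. the counter's lever is swung to its stop (value of joint advance above 0.64 rad).
2. the lever has been let go and has sprung back (value of joint advance below 0.06 rad), for 0.2 s.
3. the rattling case is off the bench and its loose ball runs to one end (height (world z) of loose_part_center above 0.035 m and ((distance between case_k and loose_part_center below 0.06 m and x of loose_part_center in the frame of case_k above 0.012 m) or (distance between case_m and loose_part_center below 0.06 m and x of loose_part_center in the frame of case_m above 0.012 m) or (distance between case_t and loose_part_center below 0.06 m and x of loose_part_center in the frame of case_t above 0.012 m))).
4. then, still off the bench, the ball runs to the other end (height (world z) of loose_part_center above 0.035 m and ((distance between case_k and loose_part_center below 0.06 m and x of loose_part_center in the frame of case_k below -0.012 m) or (distance between case_m and loose_part_center below 0.06 m and x of loose_part_center in the frame of case_m below -0.012 m) or (distance between case_t and loose_part_center below 0.06 m and x of loose_part_center in the frame of case_t below -0.012 m))).
5. the rattling case is off the bench and its loose ball runs to one end (all of step 3).
6. then, still off the bench, the ball runs to the other end (all of step 4).
At the end, for the whole second after the job is handed in: Lever at rest. Rattling case held by the fingers, still, within 15 degrees of level, underside over 80 mm up, within 60 mm of the mat's centre from above. Silent cases flat on the bench, released, within 60 mm of their starts; flask, dishes, jar within 30 mm of theirs (value of joint advance below 0.06 rad and ((distance between case_k and loose_part_center below 0.06 m and height (world z) of case_k above 0.08 m and horizontal distance between case_k and mat below 0.06 m and angle between case_k's own z axis and vertical below 0.26 rad and linear speed of case_k below 0.05 m/s and angular speed of case_k below 0.4 rad/s and contact force between case_k and the fingers above 1 N and distance of each of case_m, case_t from where it was at the start of the episode below 0.06 m and height (world z) of each of case_m, case_t below 0.006 m and angle between each of case_m, case_t's own z axis and vertical below 0.1 rad and linear speed of each of case_m, case_t below 0.03 m/s and contact force between each of case_m, case_t and the fingers below 0.1 N) or (distance between case_m and loose_part_center below 0.06 m and height (world z) of case_m above 0.08 m and horizontal distance between case_m and mat below 0.06 m and angle between case_m's own z axis and vertical below 0.26 rad and linear speed of case_m below 0.05 m/s and angular speed of case_m below 0.4 rad/s and contact force between case_m and the fingers above 1 N and distance of each of case_k, case_t from where it was at the start of the episode below 0.06 m and height (world z) of each of case_k, case_t below 0.006 m and angle between each of case_k, case_t's own z axis and vertical below 0.1 rad and linear speed of each of case_k, case_t below 0.03 m/s and contact force between each of case_k, case_t and the fingers below 0.1 N) or (distance between case_t and loose_part_center below 0.06 m and height (world z) of case_t above 0.08 m and horizontal distance between case_t and mat below 0.06 m and angle between case_t's own z axis and vertical below 0.26 rad and linear speed of case_t below 0.05 m/s and angular speed of case_t below 0.4 rad/s and contact force between case_t and the fingers above 1 N and distance of each of case_k, case_m from where it was at the start of the episode below 0.06 m and height (world z) of each of case_k, case_m below 0.006 m and angle between each of case_k, case_m's own z axis and vertical below 0.1 rad and linear speed of each of case_k, case_m below 0.03 m/s and contact force between each of case_k, case_m and the fingers below 0.1 N)) and distance of each of flask, dishes, jar from where it was at the start of the episode below 0.03 m); the arm keeps its last pose, push and grip.
It fails at once if the culture flask is pushed or knocked more than 30 mm (distance of flask from where it was at the start of the episode above 0.03 m).
It fails at once if the stack of dishes is pushed or knocked more than 30 mm (distance of dishes from where it was at the start of the episode above 0.03 m).
It fails at once if the jar is pushed or knocked more than 30 mm (distance of jar from where it was at the start of the episode above 0.03 m).
It also fails if it takes over 72 s, if anything falls off the work surface, if the arm or the gripper's body presses on something with over 40 N, if the wrist force passes 120 N, or if a joint passes its speed limit or range.

## Working session

There is one attempt and no reset: what is moved stays moved. The work goes in short steps, Python scripts to look and compute and a shell command to move; the robot and the scene stay as the last step left them, time stands still between calls to the robot, and variables do not carry over. Pictures are saved under pics/ and viewed, and the job is handed in when it is done.

```bash
ls; mkdir -p pics; python3 - <<'E'
from workcell import *
import cv2
o=get_obs();print(o)
for n in("scene","top"):
    i=get_image(n);cv2.imwrite(f"pics/{n}0.png",i["pixels"][:,:,::-1]);print(i["mtx"],i["D"],i["view"])
E
```

```text
pics
{'t': 0.0, 'qpos': array([ 1.27800041e+00,  4.23839583e-01,  1.63067197e+00, -5.09739530e-06,
        1.08858605e+00, -1.89890708e-02]), 'qvel': array([-0.00180772,  0.00107866, -0.00107958,  0.00022279, -0.00086439,
       -0.00264923]), 'joint_torque': array([-2.71256220e-03, -5.44624650e+01, -2.73651749e+01,  6.39465521e-02,
        2.29673961e-02, -1.25016809e-04]), 'ee_pos': array([168.81189137, 601.20499798, 221.90956085]), 'orientation': array([-1.00608849,  1.32761775,  1.0046076 ]), 'ft_force': array([ 0.32742753,  0.44029469, -0.42870889]), 'moment': array([-0.03914911, -0.0271468 , -0.02782955]), 'width': 87.71566454525025}
[[420.31323307   0.         317.53365717]
 [  0.         420.31323307 199.17587718]
 [  0.           0.           1.        ]] [-0.02066168  0.          0.          0.          0.        ] [[-7.17611128e-01  6.96211845e-01 -1.79815379e-02  4.51993864e+02]
 [ 4.71470223e-01  4.66634565e-01 -7.48310104e-01 -1.83276494e+02]
 [-5.12591551e-01 -5.45473417e-01 -6.63105310e-01  1.41046809e+03]
 [ 0.00000000e+00  0.00000000e+00  0.00000000e+00  1.00000000e+00]]
[[499.56035552   0.         324.7330783 ]
 [  0.         499.56035552 198.41064384]
 [  0.           0.           1.        ]] [-0.03583101  0.          0.          0.          0.        ] [[ 9.47430602e-03 -9.99802367e-01  1.74775195e-02 -6.14913557e+01]
 [-9.92061939e-01 -1.15898358e-02 -1.25214957e-01  5.98905944e+02]
 [ 1.25392772e-01 -1.61524571e-02 -9.91975681e-01  1.46099772e+03]
 [ 0.00000000e+00  0.00000000e+00  0.00000000e+00  1.00000000e+00]]
```

View pics/scene0.png

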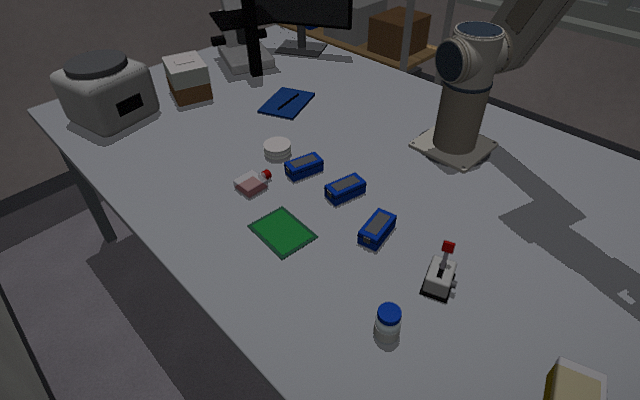

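View pics/top0.png

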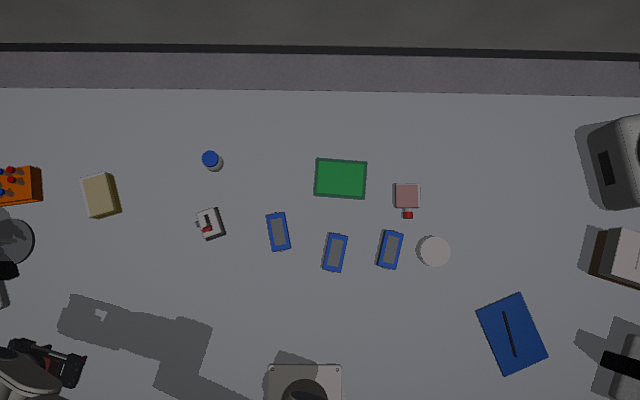

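The scene shows three blue cases in a row (scene px about (304,166), (345,188), (377,229)), the counter at (440,275), the mat at (283,232), the flask at (252,183), the dishes at (277,149) and the jar at (388,320). In the top view the cases are at (278,231), (335,252) and (390,249), and the counter is at (209,223). Next I'll localise them.

```bash
cat > h.py <<'E'
import numpy as np, cv2
from workcell import *
def unproj(im,uv,z):
    uv=np.asarray(uv,float).reshape(-1,1,2)
    n=cv2.undistortPoints(uv,im["mtx"],im["D"]).reshape(-1,2)
    R=im["view"][:3,:3];t=im["view"][:3,3];c=-R.T@t
    d=np.c_[n,np.ones(len(n))]@R
    return c+d*((z-c[2])/d[:,2])[:,None]
def proj(im,P):
    R=im["view"][:3,:3];t=im["view"][:3,3]
    return cv2.projectPoints(np.asarray(P,float).reshape(-1,1,3),cv2.Rodrigues(R)[0],t,im["mtx"],im["D"])[0].reshape(-1,2)
def fk_rot(o): return cv2.Rodrigues(np.asarray(o["orientation"]))[0]
E
python3 - <<'E'
from h import *
im=get_image("top");p=im["pixels"]
c=cv2.resize(p[140:290,180:470],None,fx=2.75,fy=2.75,interpolation=cv2.INTER_CUBIC)
cv2.imwrite("pics/topz.png",c[:,:,::-1])
hsv=cv2.cvtColor(p,cv2.COLOR_RGB2HSV)
def blobs(lo,hi,z,name):
    m=cv2.inRange(hsv,lo,hi);n,l,s,ce=cv2.connectedComponentsWithStats(m)
    for k in range(1,n):
        if s[k,4]<25: continue
        pts=np.argwhere(l==k)[:,::-1].astype(np.float64)
        w=unproj(im,pts,z)[:,:2].astype(np.float32)
        r=cv2.minAreaRect(w);print(name,ce[k].round(1),s[k,4],"rect",np.round(r[0],1),np.round(r[1],1),round(r[2],1))
blobs((105,120,60),(125,255,255),44,"blue")
blobs((50,100,40),(80,255,255),4,"green")
blobs((0,120,80),(8,255,255),108,"red")
m=cv2.inRange(hsv,(170,120,80),(180,255,255))
E
```

```text
blue [209.5 158. ] 200 rect [717.5 293.5] [43.  45.6] 0.7
blue [278.2 231.6] 373 rect [499.2  82.7] [109.   55.7] 11.7
blue [390.3 249.2] 373 rect [ 449.7 -250.8] [ 55.1 108.7] 76.9
blue [334.9 252.3] 372 rect [439.1 -86.2] [ 54.4 108.9] 78.9
blue [512. 334.] 3325 rect [ 205.7 -607.7] [204.4 145.4] 23.2
green [340.1 178.3] 1885 rect [ 667.1 -102.3] [157.3 117.2] 86.1
red [  8.8 169. ] 32 rect [666.5 860.9] [15.2 16. ] 47.9
red [  9.6 178.5] 30 rect [636.7 856. ] [17.8 14.7] 5.1
red [408.3 214.4] 40 rect [ 547.1 -294. ] [14.4 20.4] 0.6
```

View pics/topz.png

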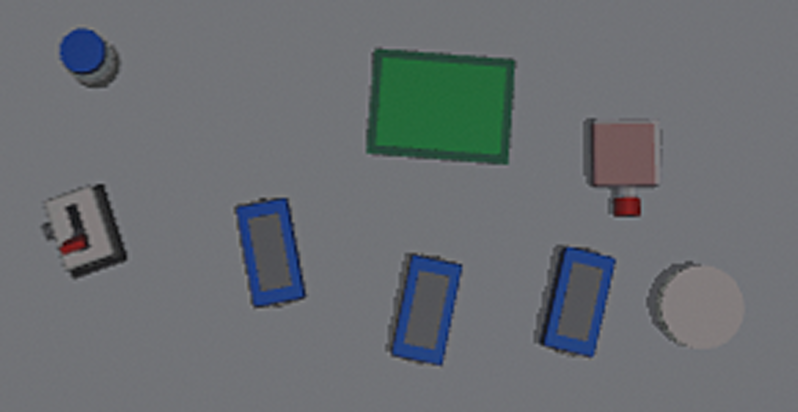

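```bash
python3 - <<'E'
from h import *
im=get_image("top");p=im["pixels"]
a=cv2.resize(p[195:250,185:235],None,fx=8,fy=8,interpolation=cv2.INTER_CUBIC)
im2=get_image("scene");q=im2["pixels"]
b=cv2.resize(q[232:304,410:470],None,fx=6.1,fy=6.1,interpolation=cv2.INTER_CUBIC)
b=cv2.resize(b,(366,440))
cv2.imwrite("pics/cz.png",np.hstack([a,b])[:,:,::-1])
print(get_obs()["t"])
E
```

```text
0.25
```

View pics/cz.png

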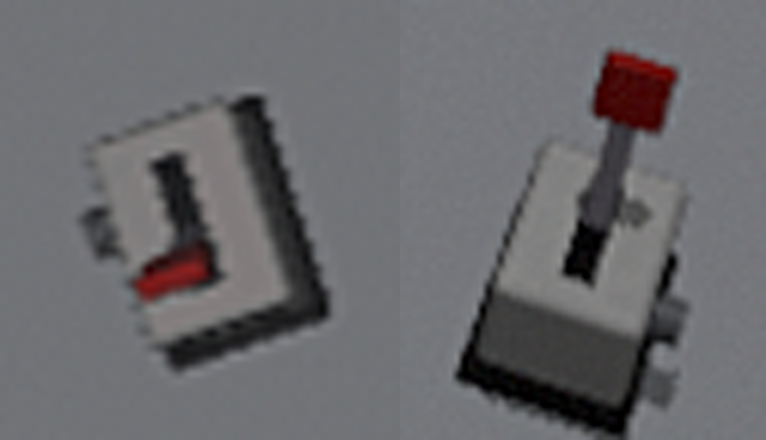

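```bash
python3 - <<'E'
from h import *
im=get_image("top");im2=get_image("scene")
A=np.array([(93,148),(225,98),(290,298),(158,342)])/8+[185,195]-.5
B=np.array([(548,145),(686,187),(637,335),(497,293)]);B=(B-[400,0])/6.1+[410,232]-.5
for i,X in((im,A),(im2,B)):
    w=unproj(i,X,55);print(w.round(1)[:,:2],w.mean(0).round(1))
# red pad
R=[]
for i,(x0,x1,y0,y1) in((im,(185,235,195,250)),(im2,(410,470,232,304))):
    h=cv2.cvtColor(i["pixels"],cv2.COLOR_RGB2HSV)
    m=((h[...,0]<10)|(h[...,0]>170))&(h[...,1]>110)&(h[...,2]>50)
    mm=np.zeros_like(m);mm[y0:y1,x0:x1]=m[y0:y1,x0:x1]
    pt=np.argwhere(mm)[:,::-1].mean(0);R.append(pt);print(pt,mm.sum(),unproj(i,pt,108).round(1))
Ps=[i["view"][:3] for i in(im,im2)]
n=[cv2.undistortPoints(r.reshape(1,1,2),i["mtx"],i["D"]).reshape(2,1) for r,i in zip(R,(im,im2))]
X=cv2.triangulatePoints(Ps[0],Ps[1],n[0],n[1]);print((X[:3]/X[3]).ravel())
E
```

```text
[[549.6 324.1]
 [568.7 276.1]
 [495.2 249.6]
 [478.5 297.4]] [523.  286.8  55. ]
[[499.6 256.4]
 [480.6 304.9]
 [552.  329.7]
 [571.7 283.6]] [526.  293.7  55. ]
[206.45714286 228.71428571] 35 [[500.3 280.2 108. ]]
[447.80991736 246.49586777] 121 [[501.1 283.8 108. ]]
[499.74859456 281.92985767 105.50442755]
```

```bash
cat >> h.py <<'E'
def go(target, yaw, o=None):
    """target TCP mm world; tool pointing down with tool y at yaw deg (mod 180, nearest). prints tool-frame shift (cm) and turn (deg)."""
    o=o or get_obs(); R=fk_rot(o); p=np.array(o["ee_pos"])
    best=None
    for k in(0,180):
        a=np.radians(yaw+k); y=np.array([np.cos(a),np.sin(a),0]); x=np.array([0,0,-1.]); z=np.cross(x,y)
        T=np.c_[x,y,z]; rv=cv2.Rodrigues(R.T@T)[0].ravel()
        if best is None or np.linalg.norm(rv)<np.linalg.norm(best): best=rv
    print("shift cm",(R.T@(np.array(target)-p)/10).round(2),"turn deg",np.degrees(best).round(1))
def st():
    o=get_obs();R=fk_rot(o)
    print("t",round(o["t"],3),"p",np.round(o["ee_pos"],1),"yawY",round(float(np.degrees(np.arctan2(R[1,1],R[0,1]))),1),"x",R[:,0].round(3),"F",np.round(o["ft_force"],2),"Mtool",np.round(R.T@np.array(o["moment"]),3),"w",round(o["width"],1),"q",np.round(o["qpos"],2))
    return o
E
python3 - <<'E'
from h import *
o=st()
c=np.array([524.5,290]);a=np.radians(20);d=np.array([np.cos(a),np.sin(a)])
p=c+d*(-60);print(p)
go([*p,150],20)
im=get_image("top");print(unproj(im,[434,250],41),unproj(im,[406,196],34))
E
```

```text
t 0.35 p [168.9 601.6 222.5] yawY 164.3 x [-0. -0. -1.] F [ 1.48 -0.77 -0.2 ] Mtool [-0.001  0.012  0.015] w 88.0 q [ 1.28  0.42  1.63 -0.    1.09 -0.02]
[468.11844275 269.4787914 ]
shift cm [  7.26 -37.78 -23.88] turn deg [-35.7  -0.   -0. ]
[[ 448.31216529 -381.59339697   41.        ]] [[ 610.26653173 -300.83123149   34.        ]]
```

```bash
python3 -m crank '[[[0.7,-4.7,-3],[0,0,0],0],[[0.7,-4.7,-3],[0,0,0],0],[[0.7,-4.7,-3],[0,0,0],0],[[0.7,-4.7,-3],[0,0,0],0],[[0.7,-4.7,-3],[0,0,0],0]]'
python3 -m crank '[[[0,0,0],[-9,0,0],0],[[0,0,0],[-9,0,0],0],[[0,0,0],[-9,0,0],0],[[0,0,0],[-8.7,0,0],0]]'
python3 - <<'E'
from h import *
o=st()
go([468.1,269.5,88],20)
E
```

```text
t: 1.02
ee_pos: [355.7, 392.5, 187.7]
orientation: [-1.005, 1.326, 1.005]
ft_force: [1.1, 1.1, -0.3]
width: 41.4
t: 1.52
ee_pos: [354.8, 393.7, 187.8]
orientation: [-1.465, 1.02, 1.465]
ft_force: [0.3, 0.1, 0.5]
width: 1.9
t 1.525 p [354.8 393.7 187.8] yawY -159.7 x [ 0.  0. -1.] F [0.28 0.07 0.45] Mtool [-0.026 -0.023  0.008] w 1.9 q [ 0.81  0.33  1.87  0.    0.94 -1.11]
shift cm [  9.98  -6.32 -15.58] turn deg [0.3 0.  0. ]
```

```bash
python3 -m crank '[[[0,-1.6,-3.9],[0,0,0],0],[[1.5,-1.6,-3.9],[0,0,0],0],[[3,-1.6,-3.9],[0,0,0],0],[[3,-1.5,-3.9],[0,0,0],0],[[2.5,0,0],[0,0,0],0]]'
python3 - <<'E'
from h import *
o=st()
go([468.1,269.5,88],20)
a=get_image("top")["pixels"][150:290,140:340];cv2.imwrite("pics/t1.png",cv2.resize(a,None,fx=4,fy=4)[:,:,::-1])
E
```

```text
t: 2.15
ee_pos: [469.0, 266.9, 86.8]
orientation: [-1.46, 1.025, 1.459]
ft_force: [-0.6, 0.6, -0.3]
width: 0.6
t 2.15 p [469.  266.9  86.8] yawY -160.2 x [ 0.001  0.    -1.   ] F [-0.64  0.6  -0.28] Mtool [ 0.008 -0.098  0.043] w 0.6 q [ 0.5   0.5   1.9  -0.    0.74 -1.42]
shift cm [-0.12 -0.01  0.28] turn deg [-0.2 -0.   0. ]
```

View pics/t1.png

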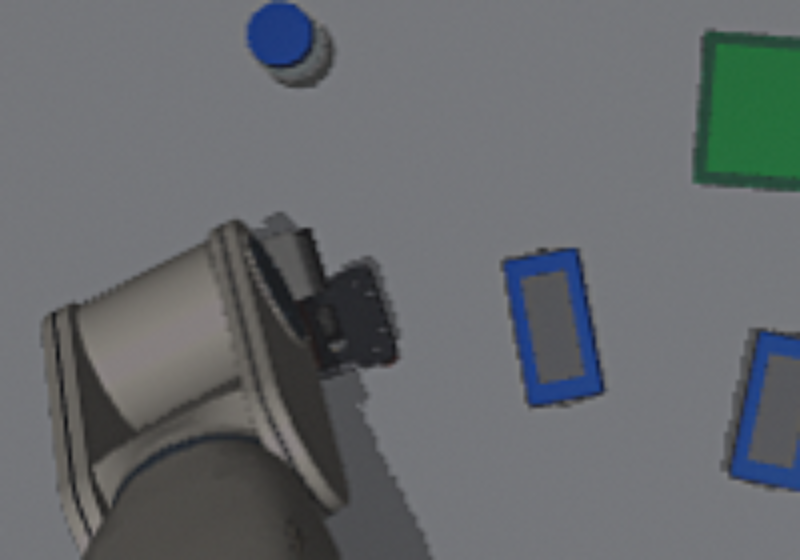

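The arm hides the counter in this view (the gripper is at crop px (350,310)), and nothing has been disturbed. Pushing the lever now.

```bash
python3 -m crank '[[[0,-1.5,0.28],[0,0,0],0],[[0,-1.5,0],[0,0,0],0],[[0,-1.2,0],[0,0,0],0],[[0,-1.0,0],[0,0,0],0],[[0,-0.6,0],[0,0,0],0]]'
python3 - <<'E'
from h import *
o=st()
p=np.array(o["ee_pos"])[:2]-[524.5,290];a=np.radians(20);print(p@[np.cos(a),np.sin(a)],p@[-np.sin(a),np.cos(a)])
a=get_image("scene")["pixels"][180:320,360:560];cv2.imwrite("pics/s1.png",cv2.resize(a,None,fx=4,fy=4)[:,:,::-1])
E
```

```text
t: 2.82
ee_pos: [520.3, 291.4, 87.5]
orientation: [-1.461, 1.025, 1.463]
ft_force: [-6.1, -0.6, 0.4]
width: 0.6
t 2.825 p [520.3 291.4  87.5] yawY -160.0 x [-0.002 -0.    -1.   ] F [-6.13 -0.59  0.38] Mtool [-0.067 -0.5    0.951] w 0.6 q [ 0.49  0.56  1.77  0.    0.81 -1.43]
-3.4979257557351975 2.779827468347705
```

View pics/s1.png

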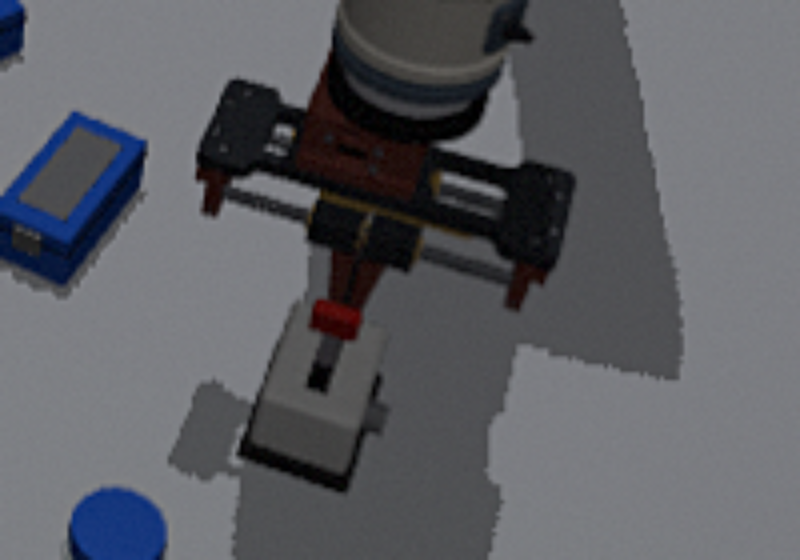

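The pad (red, crop px (337,320)) is pushed forward and centred on the closed fingers, and the spring force is about 6 N. I'll keep going in small steps to the stop.

```bash
python3 -m crank '[[[0,-0.4,0],[0,0,0],0],[[0,-0.2,0],[0,0,0],0]]'
python3 -m crank '[[[0,-0.2,0],[0,0,0],0]]'
python3 -m crank '[[[0,-0.2,0],[0,0,0],0]]'
python3 - <<'E'
from h import *
o=st()
p=np.array(o["ee_pos"])[:2]-[524.5,290];a=np.radians(20);print(p@[np.cos(a),np.sin(a)],p@[-np.sin(a),np.cos(a)])
a=get_image("scene")["pixels"][180:320,360:560];cv2.imwrite("pics/s2.png",cv2.resize(a,None,fx=4,fy=4)[:,:,::-1])
E
```

```text
t: 3.12
ee_pos: [523.2, 292.4, 86.7]
orientation: [-1.459, 1.03, 1.467]
ft_force: [-13.8, -3.2, 5.8]
width: 1.0
t: 3.25
ee_pos: [523.6, 292.5, 86.5]
orientation: [-1.458, 1.033, 1.469]
ft_force: [-17.6, -2.8, 10.5]
width: 0.3
t: 3.38
ee_pos: [523.9, 292.6, 86.4]
orientation: [-1.457, 1.036, 1.471]
ft_force: [-22.7, -3.5, 13.0]
width: 0.2
t 3.375 p [523.9 292.6  86.4] yawY -160.0 x [-0.013 -0.005 -1.   ] F [-22.73  -3.47  13.  ] Mtool [ 0.04  -0.776  3.988] w 0.2 q [ 0.49  0.57  1.76  0.    0.83 -1.43]
0.34355962378111315 2.6847873117374754
```

View pics/s2.png

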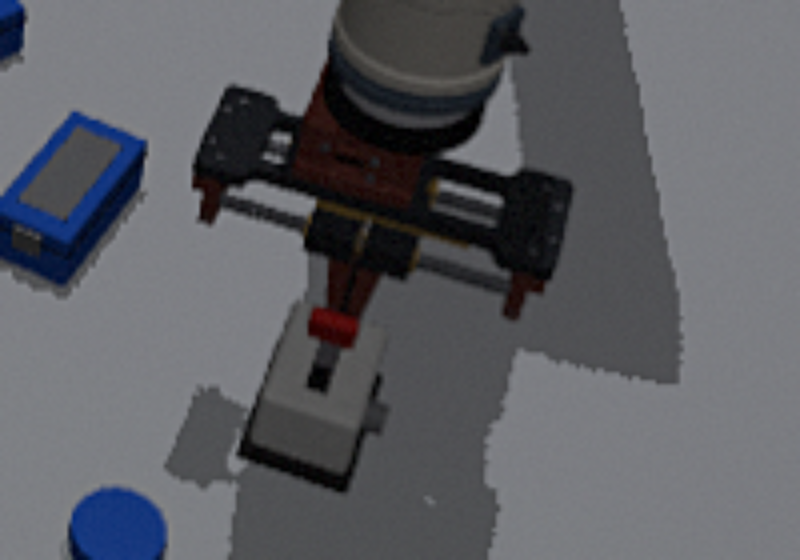

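```bash
python3 - <<'E'
from h import *
im=get_image("scene");h=cv2.cvtColor(im["pixels"],cv2.COLOR_RGB2HSV)
m=((h[...,0]<6)|(h[...,0]>174))&(h[...,1]>150)&(h[...,2]>90)
mm=np.zeros_like(m);mm[250:275,430:460]=m[250:275,430:460]
# predict pad model for several angles
c=np.array([524.5,290]);a=np.radians(20);d=np.array([np.cos(a),np.sin(a)]);e=np.array([-d[1],d[0]])
print("meas",np.argwhere(mm)[:,::-1].mean(0),np.argwhere(mm)[:,::-1].min(0),np.argwhere(mm)[:,::-1].max(0),mm.sum())
for adv in(0,.4,.5,.6,.65,.7):
    L=adv-.35;P=[]
    for s in(-13,13):
        for r in(54,80):
            for t in(-5,5):
                x=r*np.sin(L)+t*np.cos(L);z=45+r*np.cos(L)-t*np.sin(L)
                P.append([*(c+d*x+e*s),z])
    u=proj(im,P);print(adv,u.mean(0).round(1),u.min(0).round(1),u.max(0).round(1))
E
```

```text
<stdin>:7: RuntimeWarning: Mean of empty slice.
  ret = um.true_divide(
Traceback (most recent call last):
ValueError: zero-size array to reduction operation minimum which has no identity
```

```bash
python3 - <<'E'
from h import *
im=get_image("scene");h=im["pixels"].astype(int)
m=(h[...,0]>70)&(h[...,1]<35)
mm=np.zeros_like(m);mm[250:275,430:460]=m[250:275,430:460]
c=np.array([524.5,290]);a=np.radians(20);d=np.array([np.cos(a),np.sin(a)]);e=np.array([-d[1],d[0]])
q=np.argwhere(mm)[:,::-1];print(mm.sum(), q.mean(0),q.min(0),q.max(0)) if mm.sum() else print(h[258:266,436:450])
for adv in(0,.4,.5,.6,.65,.7):
    L=adv-.35;P=[]
    for s in(-13,13):
        for r in(54,80):
            for t in(-5,5):
                x=r*np.sin(L)+t*np.cos(L);z=45+r*np.cos(L)-t*np.sin(L)
                P.append([*(c+d*x+e*s),z])
    u=proj(im,P);print(adv,u.mean(0).round(1),u.min(0).round(1),u.max(0).round(1))
E
```

```text
34 [443.23529412 259.67647059] [438 257] [449 262]
0 [446.7 246.5] [439.  238.7] [454.5 254.4]
0.4 [444.3 253.5] [436.7 246.2] [451.9 260.9]
0.5 [443.5 255.9] [436.1 248.8] [451.  262.9]
0.6 [442.7 258.4] [435.3 251.7] [450.1 265.1]
0.65 [442.2 259.7] [435.  253.2] [449.6 266.2]
0.7 [441.8 261.1] [434.6 254.8] [449.1 267.4]
```

Force jumped from 6 to 23 N over about 3 mm of travel, and the image gives a lever angle of about 0.67. I'll add one more nudge and then release.

```bash
python3 -m crank '[[[0,-0.2,0],[0,0,0],0]]'
python3 -m crank '[[[0,1.5,0],[0,0,0],0],[[0,2.5,0],[0,0,0],0],[[0,3,0],[0,0,0],0],[[-2,1,0],[0,0,0],2],[[-4,0,0],[0,0,0],7]]'
python3 - <<'E'
from h import *
o=st()
a=get_image("scene")["pixels"][180:320,360:560];cv2.imwrite("pics/s3.png",cv2.resize(a,None,fx=4,fy=4)[:,:,::-1])
go([499.2,82.7,110],11.7)
E
```

```text
t: 3.65
ee_pos: [524.2, 292.8, 86.3]
orientation: [-1.456, 1.039, 1.473]
ft_force: [-25.9, -5.3, 17.4]
width: 0.3
t: 4.28
ee_pos: [455.7, 267.3, 147.2]
orientation: [-1.462, 1.026, 1.463]
ft_force: [0.5, -0.1, -0.2]
width: 16.8
t 4.275 p [455.7 267.3 147.2] yawY -160.0 x [-0.002 -0.001 -1.   ] F [ 0.47 -0.05 -0.21] Mtool [-0.07  -0.029 -0.081] w 16.8 q [ 0.51  0.39  1.9  -0.    0.86 -1.41]
shift cm [  4.26   2.66 -18.9 ] turn deg [8.3 0.1 0.4]
```

View pics/s3.png

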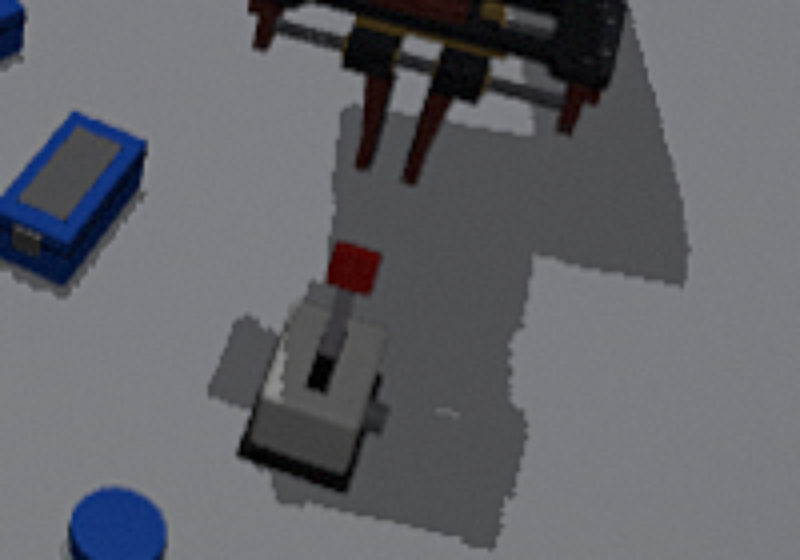

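The lever has sprung back: the pad is at crop px (355,268), which matches its rest position. Moving on to case A, the one nearest the counter.

```bash
python3 -m crank '[[[0,0.6,-4.7],[0,0,0],7.6],[[0,0.6,-4.7],[0,0,0],7.6],[[0.5,0.7,-4.7],[0,0,0],7.6],[[0.5,0.7,-4.8],[0,0,0],7.6],[[1,0,0],[8.3,0,0],7.6]]'
python3 -m crank '[[[0,0,0],[0,0,0],7.6]]'
python3 - <<'E'
from h import *
o=st()
go([499.2,82.7,4],11.7)
E
```

```text
t: 4.95
ee_pos: [499.1, 78.8, 128.1]
orientation: [-1.355, 1.107, 1.351]
ft_force: [-0.9, 1.0, 0.0]
width: 70.9
t: 5.08
ee_pos: [497.5, 80.8, 127.4]
orientation: [-1.358, 1.105, 1.358]
ft_force: [-0.6, -0.5, -0.8]
width: 75.5
t 5.075 p [497.5  80.8 127.4] yawY -168.3 x [ 0. -0. -1.] F [-0.63 -0.48 -0.81] Mtool [ 0.007 -0.084 -0.03 ] w 75.5 q [ 0.14  0.39  1.96 -0.    0.79 -1.64]
shift cm [12.34 -0.2   0.15] turn deg [ 0. -0.  0.]
```

```bash
python3 -m crank '[[[4,-0.2,0.15],[0,0,0],7.6],[[4,0,0],[0,0,0],7.6],[[3,0,0],[0,0,0],7.6],[[1.2,0,0],[0,0,0],7.6],[[0,0,0],[0,0,0],4.5]]'
python3 -m crank '[[[0,0,0],[0,0,0],4.5],[[0,0,0],[0,0,0],4.5]]'
python3 - <<'E'
from h import *
o=st()
a=get_image("scene")["pixels"][130:310,260:500];cv2.imwrite("pics/s4.png",cv2.resize(a,None,fx=3,fy=3)[:,:,::-1])
E
```

```text
t: 5.7
ee_pos: [498.9, 83.7, 5.6]
orientation: [-1.36, 1.105, 1.36]
ft_force: [-0.4, -0.1, 0.7]
width: 69.3
t: 5.95
ee_pos: [499.7, 83.6, 6.8]
orientation: [-1.359, 1.103, 1.357]
ft_force: [0.7, 1.3, 2.7]
width: 55.9
t 5.95 p [499.7  83.6   6.8] yawY -168.3 x [ 0.002  0.    -1.   ] F [0.67 1.33 2.74] Mtool [-0.098 -0.25   0.021] w 55.9 q [ 0.14  0.61  1.99  0.    0.53 -1.63]
```

View pics/s4.png

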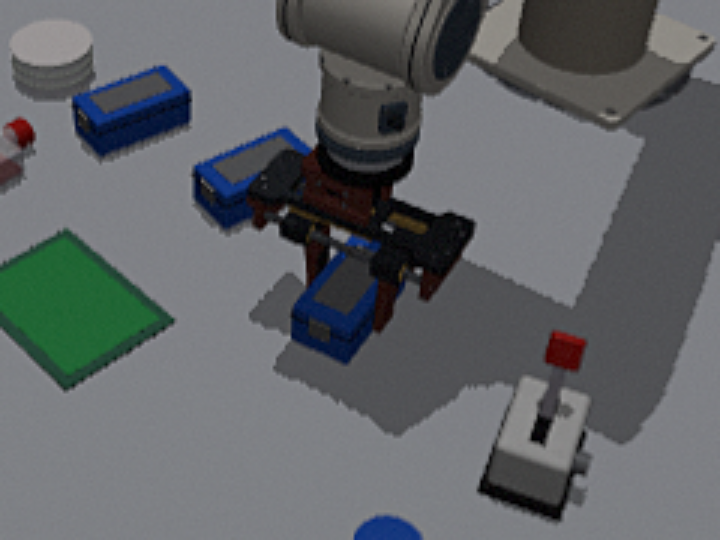

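The fingers straddle case A (crop px (340,300)) and hold it at a width of 55.9 mm. Lifting.

```bash
python3 -m crank '[[[-2,0,0],[0,0,0],4.5],[[-4,0,0],[0,0,0],4.5],[[-5,0,0],[0,0,0],4.5],[[-4,0,0],[0,0,0],4.5],[[0,0,0],[0,0,0],4.5]]'
S='from h import *
st()'
python3 -c "$S"
python3 -m crank '[[[0,5,0],[0,0,0],4.5]]'; python3 -c "$S"
python3 -m crank '[[[0,-5,0],[0,0,0],4.5]]'; python3 -c "$S"
python3 -m crank '[[[0,5,0],[0,0,0],4.5]]'; python3 -c "$S"
python3 -m crank '[[[0,-5,0],[0,0,0],4.5]]'; python3 -c "$S"
python3 -m crank '[[[0,0,0],[0,0,0],4.5]]'; python3 -c "$S"
python3 -m crank '[[[0,0,0],[0,0,0],4.5]]'; python3 -c "$S"
```

```text
t: 6.62
ee_pos: [500.8, 83.5, 158.8]
orientation: [-1.361, 1.1, 1.353]
ft_force: [-0.5, -0.2, -2.7]
width: 55.8
t 6.625 p [500.8  83.5 158.8] yawY -168.3 x [ 0.007  0.001 -1.   ] F [-0.49 -0.21 -2.69] Mtool [-0.012 -0.088 -0.011] w 55.8 q [ 0.14  0.34  1.94 -0.    0.85 -1.63]
t: 6.75
ee_pos: [451.9, 73.4, 155.7]
orientation: [-1.36, 1.103, 1.356]
ft_force: [-1.1, 0.8, -3.6]
width: 55.6
t 6.75 p [451.9  73.4 155.7] yawY -168.3 x [ 0.004  0.    -1.   ] F [-1.09  0.77 -3.62] Mtool [-0.014 -0.007  0.157] w 55.6 q [ 0.14  0.28  2.04 -0.    0.81 -1.64]
t: 6.88
ee_pos: [481.3, 80.6, 149.2]
orientation: [-1.347, 1.125, 1.377]
ft_force: [2.2, 0.2, -1.6]
width: 55.6
t 6.875 p [481.3  80.6 149.2] yawY -168.3 x [-0.025 -0.004 -1.   ] F [ 2.25  0.22 -1.6 ] Mtool [ 0.042 -0.011 -0.186] w 55.6 q [ 0.14  0.34  1.97 -0.    0.86 -1.63]
t: 7.0
ee_pos: [456.2, 74.1, 154.7]
orientation: [-1.361, 1.101, 1.354]
ft_force: [-1.5, -0.1, -2.2]
width: 56.1
t 7.0 p [456.2  74.1 154.7] yawY -168.3 x [ 0.006  0.001 -1.   ] F [-1.45 -0.08 -2.23] Mtool [-0.02  -0.03   0.065] w 56.1 q [ 0.14  0.29  2.04 -0.    0.81 -1.64]
t: 7.12
ee_pos: [481.4, 80.7, 148.4]
orientation: [-1.346, 1.127, 1.378]
ft_force: [2.5, 0.5, -2.1]
width: 55.6
t 7.125 p [481.4  80.7 148.4] yawY -168.3 x [-0.027 -0.004 -1.   ] F [ 2.51  0.49 -2.09] Mtool [-0.018 -0.008 -0.094] w 55.6 q [ 0.14  0.35  1.97 -0.    0.86 -1.63]
t: 7.25
ee_pos: [499.7, 83.5, 154.1]
orientation: [-1.358, 1.106, 1.358]
ft_force: [-0.1, 0.0, -3.0]
width: 55.6
t 7.25 p [499.7  83.5 154.1] yawY -168.3 x [-0. -0. -1.] F [-0.14  0.03 -3.04] Mtool [-0.014  0.022 -0.025] w 55.6 q [ 0.14  0.35  1.94 -0.    0.85 -1.63]
t: 7.38
ee_pos: [497.8, 83.1, 154.4]
orientation: [-1.357, 1.107, 1.36]
ft_force: [-1.0, 0.1, -2.4]
width: 55.9
t 7.375 p [497.8  83.1 154.4] yawY -168.3 x [-0.003 -0.    -1.   ] F [-1.04  0.08 -2.38] Mtool [ 0.022 -0.033 -0.028] w 55.9 q [ 0.14  0.35  1.94 -0.    0.85 -1.63]
```

```bash
cat >> h.py <<'E'
def avg(n=6):
    Ms=[];Fs=[]
    for i in range(n):
        get_image("top" if i%2 else "scene"); o=get_obs();R=fk_rot(o);Ms.append(R.T@np.array(o["moment"]));Fs.append(o["ft_force"])
    Ms=np.array(Ms);print("t",round(o["t"],2),"avg Mtool",Ms.mean(0).round(4),"sd",Ms.std(0).round(3),"F",np.mean(Fs,0).round(2),"tilt x",R[:,0].round(3))
E
S='from h import *
avg()'
python3 -c "$S"
python3 -m crank '[[[0,0,0],[0,0,10],4.5],[[0,0,0],[0,0,10],4.5],[[0,0,0],[0,0,0],4.5],[[0,0,0],[0,0,0],4.5]]'; python3 -c "$S"
python3 -m crank '[[[0,0,0],[0,0,-10],4.5],[[0,0,0],[0,0,-10],4.5],[[0,0,0],[0,0,0],4.5]]'; python3 -c "$S"
python3 -m crank '[[[0,0,0],[0,0,-10],4.5],[[0,0,0],[0,0,-10],4.5],[[0,0,0],[0,0,0],4.5],[[0,0,0],[0,0,0],4.5]]'; python3 -c "$S"
python3 -m crank '[[[0,0,0],[0,0,10],4.5],[[0,0,0],[0,0,10],4.5],[[0,0,0],[0,0,0],4.5]]'; python3 -c "$S"
```

```text
t 7.67 avg Mtool [-0.0026 -0.0493  0.0036] sd [0.035 0.038 0.023] F [ 0.01  0.05 -2.92] tilt x [-0. -0. -1.]
t: 8.18
ee_pos: [498.2, 83.2, 155.3]
orientation: [-1.202, 1.388, 1.603]
ft_force: [-0.1, 0.0, -2.6]
width: 56.0
t 8.47 avg Mtool [-0.0384 -0.0139 -0.2973] sd [0.045 0.037 0.024] F [ 0.04 -0.19 -2.51] tilt x [-0.334 -0.069 -0.94 ]
t: 8.85
ee_pos: [495.7, 82.8, 156.1]
orientation: [-1.357, 1.107, 1.36]
ft_force: [0.2, 0.1, -2.2]
width: 55.9
t 9.15 avg Mtool [-0.0019 -0.0298 -0.0145] sd [0.042 0.017 0.029] F [-0.02  0.36 -3.09] tilt x [-0.001 -0.    -1.   ]
t: 9.65
ee_pos: [500.4, 83.6, 156.2]
orientation: [-1.471, 0.822, 1.104]
ft_force: [0.3, -0.5, -2.1]
width: 55.9
t 9.95 avg Mtool [ 0.0313 -0.0563  0.3135] sd [0.022 0.018 0.029] F [ 0.09  0.11 -2.73] tilt x [ 0.335  0.069 -0.94 ]
t: 10.32
ee_pos: [502.0, 84.0, 156.0]
orientation: [-1.36, 1.103, 1.356]
ft_force: [-0.6, 0.7, -3.4]
width: 56.1
t 10.62 avg Mtool [ 0.0082 -0.0407 -0.0008] sd [0.027 0.023 0.018] F [-0.3  -0.06 -3.34] tilt x [ 0.  0. -1.]
```

Case A is probably silent: its level moment after tipping each way differs by only 0.014 ± 0.014 N·m, against 0.07 expected with the ball. I'll put it back and test B.

```bash
python3 -m crank '[[[5,0,0],[0,0,0],4.5],[[5,0,0],[0,0,0],4.5],[[3.5,0,0],[0,0,0],4.5],[[1,0,0],[0,0,0],4.5],[[0.3,0,0],[0,0,0],4.5]]'
python3 -c "from h import *;st()"
python3 -m crank '[[[0.2,0,0],[0,0,0],4.5]]'
python3 -c "from h import *;st()"
```

```text
t: 11.25
ee_pos: [498.8, 83.3, 7.9]
orientation: [-1.358, 1.105, 1.358]
ft_force: [-0.6, -0.0, -2.7]
width: 55.8
t 11.25 p [498.8  83.3   7.9] yawY -168.3 x [ 0.  0. -1.] F [-0.57 -0.02 -2.66] Mtool [-0.005 -0.049 -0.02 ] w 55.8 q [ 0.14  0.61  1.99  0.    0.54 -1.63]
t: 11.38
ee_pos: [499.8, 83.5, 6.9]
orientation: [-1.359, 1.104, 1.356]
ft_force: [0.4, -0.2, -1.7]
width: 55.6
t 11.375 p [499.8  83.5   6.9] yawY -168.3 x [ 0.002  0.    -1.   ] F [ 0.41 -0.21 -1.67] Mtool [ 0.045 -0.07  -0.041] w 55.6 q [ 0.14  0.61  1.99  0.    0.53 -1.63]
```

```bash
python3 -m crank '[[[0,0,0],[0,0,0],7.2],[[0,0,0],[0,0,0],7.2],[[-4,0,0],[0,0,0],7.2],[[-5,0,0],[0,0,0],7.2],[[-4,0,0],[0,0,0],7.2]]'
python3 -c "from h import *;st();go([439.1,-86.2,125],-11.1)"
```

```text
t: 12.0
ee_pos: [499.2, 83.4, 138.0]
orientation: [-1.359, 1.104, 1.357]
ft_force: [1.2, -0.5, -0.1]
width: 72.1
t 12.0 p [499.2  83.4 138. ] yawY -168.3 x [ 0.002  0.    -1.   ] F [ 1.21 -0.54 -0.06] Mtool [ 0.032 -0.019 -0.055] w 72.1 q [ 0.14  0.37  1.95 -0.    0.81 -1.63]
shift cm [  1.28   9.33 -15.39] turn deg [22.8  0.   0.1]
```

```bash
python3 -m crank '[[[0,2.3,-3.8],[0,0,0],7.2],[[0,2.3,-3.8],[0,0,0],7.2],[[0,2.3,-3.8],[0,0,0],7.2],[[0.5,2.4,-3.9],[0,0,0],7.2],[[0,0,0],[7.6,0,0],7.2]]'
python3 -m crank '[[[0,0,0],[7.6,0,0],7.2],[[0,0,0],[7.6,0,0],7.2],[[0,0,0],[0,0,0],7.2]]'
python3 - <<'E'
from h import *
st();go([439.1,-86.2,5.5],-11.1)
a=get_image("top")["pixels"];cv2.imwrite("pics/t5.png",cv2.resize(a[140:400,180:470],None,fx=2,fy=2)[:,:,::-1])
E
```

```text
t: 12.62
ee_pos: [437.7, -87.5, 131.0]
orientation: [-1.257, 1.178, 1.257]
ft_force: [-0.9, -0.2, 0.7]
width: 72.0
t: 13.0
ee_pos: [438.9, -85.4, 131.1]
orientation: [-1.067, 1.294, 1.066]
ft_force: [0.5, -0.2, -0.0]
width: 72.3
t 13.0 p [438.9 -85.4 131.1] yawY 169.0 x [ 0.001 -0.    -1.   ] F [ 0.47 -0.25 -0.05] Mtool [-0.013 -0.019 -0.026] w 72.3 q [-0.22  0.31  2.08 -0.    0.75 -1.6 ]
shift cm [12.56 -0.02 -0.07] turn deg [ 0.1 -0.   0.1]
```

View pics/t5.png

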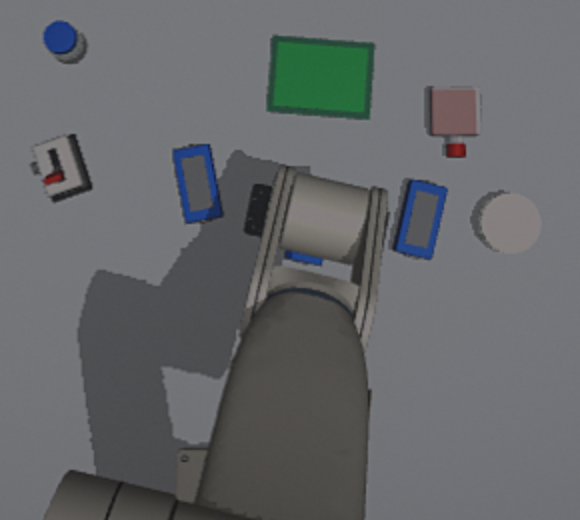

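Case A is back at its start (crop px (197,183)), and the gripper is over B. Grasping B.

```bash
python3 -m crank '[[[4,0,0],[0,0,0],7.2],[[4,0,0],[0,0,0],7.2],[[3,0,0],[0,0,0],7.2],[[1.6,0,0],[0,0,0],7.2],[[0,0,0],[0,0,0],4.5]]'
python3 -m crank '[[[0,0,0],[0,0,0],4.5],[[0,0,0],[0,0,0],4.5]]'
python3 -c "from h import *;st()"
python3 -m crank '[[[-2,0,0],[0,0,0],4.5],[[-4,0,0],[0,0,0],4.5],[[-5,0,0],[0,0,0],4.5],[[-4,0,0],[0,0,0],4.5],[[0,0,0],[0,0,0],4.5]]'
S='from h import *
st()'
python3 -c "$S"
python3 -m crank '[[[0,5,0],[0,0,0],4.5]]'; python3 -c "$S"
python3 -m crank '[[[0,-5,0],[0,0,0],4.5]]'; python3 -c "$S"
python3 -m crank '[[[0,5,0],[0,0,0],4.5]]'; python3 -c "$S"
python3 -m crank '[[[0,-5,0],[0,0,0],4.5]]'; python3 -c "$S"
python3 -m crank '[[[0,0,0],[0,0,0],4.5]]'; python3 -c "$S"
python3 -m crank '[[[0,0,0],[0,0,0],4.5]]'; python3 -c "$S"
```

```text
t: 13.68
ee_pos: [438.4, -85.2, 4.1]
orientation: [-1.065, 1.295, 1.068]
ft_force: [-0.5, -0.0, 0.7]
width: 65.3
t: 13.92
ee_pos: [439.4, -85.5, 5.6]
orientation: [-1.067, 1.293, 1.064]
ft_force: [-0.1, 0.1, -1.8]
width: 55.6
t 13.925 p [439.4 -85.5   5.6] yawY 168.9 x [ 0.002 -0.    -1.   ] F [-0.12  0.14 -1.8 ] Mtool [ 0.042 -0.01   0.007] w 55.6 q [-0.22  0.57  2.12  0.    0.45 -1.6 ]
t: 14.55
ee_pos: [440.9, -85.8, 157.9]
orientation: [-1.07, 1.29, 1.06]
ft_force: [0.1, 0.4, -2.5]
width: 55.9
t 14.55 p [440.9 -85.8 157.9] yawY 168.9 x [ 0.007 -0.002 -1.   ] F [ 0.14  0.42 -2.52] Mtool [ 0.002 -0.005 -0.029] w 55.9 q [-0.22  0.26  2.06 -0.    0.81 -1.6 ]
t: 14.68
ee_pos: [392.0, -76.3, 155.0]
orientation: [-1.068, 1.292, 1.062]
ft_force: [-1.1, 0.8, -2.8]
width: 55.8
t 14.675 p [392.  -76.3 155. ] yawY 168.9 x [ 0.004 -0.001 -1.   ] F [-1.07  0.82 -2.84] Mtool [-0.015  0.001  0.082] w 55.8 q [-0.22  0.2   2.16 -0.    0.77 -1.6 ]
t: 14.8
ee_pos: [422.5, -81.8, 149.4]
orientation: [-1.053, 1.309, 1.083]
ft_force: [1.7, -0.4, -1.8]
width: 55.9
t 14.8 p [422.5 -81.8 149.4] yawY 168.9 
[... 534 characters left out ...]
7 148.6] yawY 168.9 x [-0.024  0.005 -1.   ] F [ 1.92 -0.79 -1.15] Mtool [-0.048  0.027 -0.172] w 56.0 q [-0.22  0.27  2.09  0.    0.81 -1.6 ]
t: 15.18
ee_pos: [440.5, -85.7, 153.7]
orientation: [-1.066, 1.294, 1.065]
ft_force: [-0.6, -0.2, -1.9]
width: 55.8
t 15.175 p [440.5 -85.7 153.7] yawY 168.9 x [ 0.001 -0.    -1.   ] F [-0.59 -0.16 -1.93] Mtool [ 0.044 -0.008  0.01 ] w 55.8 q [-0.22  0.27  2.06 -0.    0.81 -1.6 ]
t: 15.3
ee_pos: [438.3, -85.3, 153.8]
orientation: [-1.065, 1.296, 1.067]
ft_force: [0.0, -0.6, -2.6]
width: 56.0
t 15.3 p [438.3 -85.3 153.8] yawY 168.9 x [-0.002  0.    -1.   ] F [ 0.03 -0.59 -2.63] Mtool [ 0.002 -0.031 -0.033] w 56.0 q [-0.22  0.27  2.06 -0.    0.81 -1.6 ]
```

```bash
S='from h import *
avg()'
python3 -c "$S"
python3 -m crank '[[[0,0,0],[0,0,10],4.5],[[0,0,0],[0,0,10],4.5],[[0,0,0],[0,0,0],4.5],[[0,0,0],[0,0,0],4.5]]'; python3 -c "$S"
python3 -m crank '[[[0,0,0],[0,0,-10],4.5],[[0,0,0],[0,0,-10],4.5],[[0,0,0],[0,0,0],4.5]]'; python3 -c "$S"
python3 -m crank '[[[0,0,0],[0,0,-10],4.5],[[0,0,0],[0,0,-10],4.5],[[0,0,0],[0,0,0],4.5],[[0,0,0],[0,0,0],4.5]]'; python3 -c "$S"
python3 -m crank '[[[0,0,0],[0,0,10],4.5],[[0,0,0],[0,0,10],4.5],[[0,0,0],[0,0,0],4.5]]'; python3 -c "$S"
```

```text
t 15.6 avg Mtool [-0.0058 -0.0079 -0.0019] sd [0.02  0.02  0.021] F [-0.1  -0.1  -2.48] tilt x [-0.  0. -1.]
t: 16.1
ee_pos: [438.0, -85.2, 154.3]
orientation: [-0.857, 1.515, 1.322]
ft_force: [-1.0, -0.1, -2.7]
width: 55.9
t 16.4 avg Mtool [-0.0058 -0.0267 -0.2633] sd [0.028 0.015 0.029] F [-0.49 -0.05 -2.15] tilt x [-0.334  0.066 -0.94 ]
t: 16.77
ee_pos: [435.7, -84.7, 155.0]
orientation: [-1.064, 1.296, 1.067]
ft_force: [0.3, 0.4, -1.6]
width: 56.1
t 17.07 avg Mtool [ 0.0027 -0.004   0.005 ] sd [0.028 0.022 0.023] F [ 0.34 -0.17 -2.09] tilt x [-0.001  0.    -1.   ]
t: 17.58
ee_pos: [440.4, -85.7, 155.1]
orientation: [-1.237, 1.06, 0.803]
ft_force: [0.4, -0.0, -1.6]
width: 56.2
t 17.88 avg Mtool [-0.0021  0.0148  0.2692] sd [0.019 0.012 0.015] F [ 0.08  0.05 -2.51] tilt x [ 0.335 -0.066 -0.94 ]
t: 18.25
ee_pos: [442.1, -86.0, 155.0]
orientation: [-1.067, 1.292, 1.063]
ft_force: [0.3, -0.3, -1.3]
width: 56.0
t 18.55 avg Mtool [0.0014 0.0242 0.0204] sd [0.024 0.02  0.032] F [-0.52  0.09 -2.06] tilt x [ 0.  0. -1.]
```

B looks silent as well: the level moments differ by 0.015, and its tilt moment per unit weight is the same as A's. I'll put it back and test C.

```bash
python3 -m crank '[[[5,0,0],[0,0,0],4.5],[[5,0,0],[0,0,0],4.5],[[3.5,0,0],[0,0,0],4.5],[[1,0,0],[0,0,0],4.5],[[0.3,0,0],[0,0,0],4.5]]'
python3 -m crank '[[[0.2,0,0],[0,0,0],4.5]]'
python3 -c "from h import *;st()"
```

```text
t: 19.18
ee_pos: [438.7, -85.4, 6.9]
orientation: [-1.066, 1.294, 1.065]
ft_force: [0.3, 0.2, -1.5]
width: 55.9
t: 19.3
ee_pos: [439.6, -85.6, 5.7]
orientation: [-1.067, 1.293, 1.064]
ft_force: [0.8, -0.5, -2.0]
width: 55.9
t 19.3 p [439.6 -85.6   5.7] yawY 168.9 x [ 0.002 -0.    -1.   ] F [ 0.79 -0.49 -2.05] Mtool [-0.006 -0.028 -0.071] w 55.9 q [-0.22  0.57  2.12 -0.    0.45 -1.6 ]
```

```bash
python3 -m crank '[[[0.1,0,0],[0,0,0],4.5],[[0,0,0],[0,0,0],7.2],[[0,0,0],[0,0,0],7.2],[[-4,0,0],[0,0,0],7.2],[[-5,0,0],[0,0,0],7.2]]'
python3 -m crank '[[[-4,0,0],[0,0,0],7.2]]'
python3 -c "from h import *;st();go([449.7,-250.8,125],-13.1)"
```

```text
t: 19.92
ee_pos: [438.1, -85.2, 94.2]
orientation: [-1.064, 1.296, 1.067]
ft_force: [0.5, 0.1, 0.1]
width: 71.5
t: 20.05
ee_pos: [439.0, -85.4, 135.7]
orientation: [-1.066, 1.294, 1.064]
ft_force: [0.5, -1.1, 0.3]
width: 72.0
t 20.05 p [439.  -85.4 135.7] yawY 168.9 x [ 0.001 -0.    -1.   ] F [ 0.54 -1.07  0.26] Mtool [-0.019  0.001 -0.018] w 72.0 q [-0.22  0.3   2.08 -0.    0.76 -1.6 ]
shift cm [  1.07  -4.22 -16.02] turn deg [ 2.  -0.   0.1]
```

```bash
python3 -m crank '[[[0,-1,-4],[0,0,0],7.2],[[0,-1,-4],[0,0,0],7.2],[[0,-1,-4],[0,0,0],7.2],[[0.5,-1.2,-4],[0,0,0],7.2],[[0,0,0],[2,0,0],7.2]]'
python3 -m crank '[[[0,0,0],[0,0,0],7.2]]'
python3 -c "from h import *;st();go([449.7,-250.8,5.5],-13.1)"
```

```text
t: 20.68
ee_pos: [449.6, -252.7, 128.8]
orientation: [-1.037, 1.31, 1.035]
ft_force: [-1.3, 0.2, 0.1]
width: 71.7
t: 20.8
ee_pos: [448.7, -249.9, 128.6]
orientation: [-1.038, 1.309, 1.039]
ft_force: [-0.7, 0.7, 0.1]
width: 71.7
t 20.8 p [ 448.7 -249.9  128.6] yawY 166.9 x [-0.001  0.001 -1.   ] F [-0.7   0.65  0.08] Mtool [ 0.027 -0.002  0.05 ] w 71.7 q [-0.53  0.4   1.94  0.    0.8  -1.87]
shift cm [12.31 -0.13 -0.07] turn deg [-0.  0. -0.]
```

```bash
python3 -m crank '[[[4,-0.1,-0.1],[0,0,0],7.2],[[4,0,0],[0,0,0],7.2],[[3,0,0],[0,0,0],7.2],[[1.3,0,0],[0,0,0],7.2],[[0,0,0],[0,0,0],4.5]]'
python3 -m crank '[[[0,0,0],[0,0,0],4.5],[[0,0,0],[0,0,0],4.5]]'
python3 -c "from h import *;st()"
python3 -m crank '[[[-2,0,0],[0,0,0],4.5],[[-4,0,0],[0,0,0],4.5],[[-5,0,0],[0,0,0],4.5],[[-4,0,0],[0,0,0],4.5],[[0,0,0],[0,0,0],4.5]]'
S='from h import *
st()'
python3 -c "$S"
python3 -m crank '[[[0,5,0],[0,0,0],4.5]]'; python3 -c "$S"
python3 -m crank '[[[0,-5,0],[0,0,0],4.5]]'; python3 -c "$S"
python3 -m crank '[[[0,5,0],[0,0,0],4.5]]'; python3 -c "$S"
python3 -m crank '[[[0,-5,0],[0,0,0],4.5]]'; python3 -c "$S"
python3 -m crank '[[[0,0,0],[0,0,0],4.5]]'; python3 -c "$S"
python3 -m crank '[[[0,0,0],[0,0,0],4.5]]'; python3 -c "$S"
```

```text
t: 21.42
ee_pos: [449.7, -250.7, 5.5]
orientation: [-1.039, 1.309, 1.041]
ft_force: [0.4, 0.5, 0.4]
width: 65.2
t: 21.68
ee_pos: [450.5, -251.9, 6.7]
orientation: [-1.041, 1.308, 1.038]
ft_force: [0.6, 0.9, 1.3]
width: 55.8
t 21.675 p [ 450.5 -251.9    6.7] yawY 166.9 x [ 0.001 -0.001 -1.   ] F [0.56 0.91 1.27] Mtool [-0.029 -0.162  0.013] w 55.8 q [-0.53  0.62  1.97  0.    0.55 -1.88]
t: 22.3
ee_pos: [451.8, -252.8, 159.1]
orientation: [-1.044, 1.306, 1.033]
ft_force: [0.2, -0.8, -2.5]
width: 55.7
t 22.3 p [ 451.8 -252.8  159.1] yawY 166.9 x [ 0.006 -0.004 -1.   ] F [ 0.21 -0.77 -2.52] Mtool [ 0.046 -0.003  0.005] w 55.7 q [-0.53  0.35  1.92 -0.    0.86 -1.88]
t: 22.42
ee_pos: [403.1, -241.3, 155.9]
orientation: [-1.043, 1.307, 1.037]
ft_force: [-0.7, 0.1, -3.9]
width: 55.5
t 22.425 p [ 403.1 -241.3  155.9] yawY 167.0 x [ 0.003 -0.002 -1.   ] F [-0.68  0.1  -3.94] Mtool [-0.063 -0.007  0.07 ] w 55.5 q [-0.56  0.3   2.02  0.    0.82 -1.91]
t: 22.55
ee_pos: [436.5, -244.9, 150.3]
orientation: [-1.022, 1.318, 1.056]
ft_force: [1.4, -0.9, -2.1]
width: 55.8
t 22.55 p [ 436.5 -244.9  150.
[... 568 characters left out ...]
 yawY 166.8 x [-0.02   0.011 -1.   ] F [ 0.51 -1.6  -1.11] Mtool [ 0.034  0.027 -0.113] w 55.7 q [-0.53  0.36  1.94 -0.    0.86 -1.87]
t: 22.92
ee_pos: [451.4, -252.0, 154.5]
orientation: [-1.04, 1.308, 1.039]
ft_force: [0.4, -0.3, -2.5]
width: 55.9
t 22.925 p [ 451.4 -252.   154.5] yawY 166.9 x [ 0.001 -0.    -1.   ] F [ 0.41 -0.3  -2.5 ] Mtool [ 0.029 -0.037  0.   ] w 55.9 q [-0.53  0.36  1.92  0.    0.86 -1.88]
t: 23.05
ee_pos: [449.4, -251.3, 154.7]
orientation: [-1.038, 1.309, 1.041]
ft_force: [-0.2, 0.1, -2.5]
width: 55.9
t 23.05 p [ 449.4 -251.3  154.7] yawY 166.9 x [-0.002  0.001 -1.   ] F [-0.2   0.13 -2.5 ] Mtool [ 0.025  0.039 -0.001] w 55.9 q [-0.53  0.36  1.92 -0.    0.86 -1.88]
```

```bash
S='from h import *
avg()'
python3 -c "$S"
python3 -m crank '[[[0,0,0],[0,0,10],4.5],[[0,0,0],[0,0,10],4.5],[[0,0,0],[0,0,0],4.5],[[0,0,0],[0,0,0],4.5]]'; python3 -c "$S"
python3 -m crank '[[[0,0,0],[0,0,-10],4.5],[[0,0,0],[0,0,-10],4.5],[[0,0,0],[0,0,0],4.5]]'; python3 -c "$S"
python3 -m crank '[[[0,0,0],[0,0,-10],4.5],[[0,0,0],[0,0,-10],4.5],[[0,0,0],[0,0,0],4.5],[[0,0,0],[0,0,0],4.5]]'; python3 -c "$S"
python3 -m crank '[[[0,0,0],[0,0,10],4.5],[[0,0,0],[0,0,10],4.5],[[0,0,0],[0,0,0],4.5]]'; python3 -c "$S"
```

```text
t 23.35 avg Mtool [ 0.0103  0.0095 -0.0031] sd [0.029 0.03  0.019] F [-0.08  0.2  -2.28] tilt x [-0.  0. -1.]
t: 23.85
ee_pos: [449.4, -251.3, 155.3]
orientation: [-0.827, 1.523, 1.297]
ft_force: [-1.2, -0.4, -2.8]
width: 55.6
t 24.15 avg Mtool [-0.0072  0.0155 -0.2466] sd [0.018 0.023 0.029] F [ 0.03  0.25 -2.13] tilt x [-0.332  0.077 -0.94 ]
t: 24.52
ee_pos: [447.1, -250.7, 156.2]
orientation: [-1.037, 1.31, 1.04]
ft_force: [-0.2, -0.5, -1.9]
width: 55.9
t 24.82 avg Mtool [ 0.0132 -0.0016 -0.0045] sd [0.034 0.04  0.029] F [ 0.24  0.13 -2.45] tilt x [-0.001  0.    -1.   ]
t: 25.32
ee_pos: [451.3, -252.3, 156.1]
orientation: [-1.215, 1.078, 0.776]
ft_force: [0.2, 0.2, -1.9]
width: 55.7
t 25.62 avg Mtool [-0.0047 -0.011   0.2621] sd [0.04  0.032 0.021] F [ 0.3  -0.49 -2.51] tilt x [ 0.333 -0.077 -0.94 ]
t: 26.0
ee_pos: [453.0, -252.6, 156.0]
orientation: [-1.043, 1.307, 1.038]
ft_force: [-0.4, 0.5, -2.3]
width: 55.5
t 26.3 avg Mtool [ 0.0168 -0.0052 -0.0078] sd [0.021 0.033 0.035] F [-0.18 -0.23 -2.44] tilt x [ 0.  0. -1.]
```

C isn't clear from this either. The level readings can be spoiled because the ball can drift once the tilt is removed. A better test is to hold a small ±3° tilt, which pins the ball at one end, and average more readings. The expected difference between the two sides is about 0.08 silent and about 0.136 with the ball.

```bash
S='from h import *
avg(16)'
python3 -m crank '[[[0,0,0],[0,0,10],4.5],[[0,0,0],[0,0,0],4.5],[[0,0,0],[0,0,0],4.5],[[0,0,0],[0,0,-7],4.5],[[0,0,0],[0,0,0],4.5]]'; python3 -c "$S"
python3 -m crank '[[[0,0,0],[0,0,-10],4.5],[[0,0,0],[0,0,-3],4.5],[[0,0,0],[0,0,0],4.5],[[0,0,0],[0,0,7],4.5],[[0,0,0],[0,0,0],4.5]]'; python3 -c "$S"
```

```text
t: 26.92
ee_pos: [447.4, -250.8, 155.9]
orientation: [-1.008, 1.342, 1.078]
ft_force: [-0.9, -1.2, -1.9]
width: 56.0
t 27.73 avg Mtool [ 0.0061  0.0021 -0.0211] sd [0.044 0.019 0.055] F [ 0.13  0.13 -2.47] tilt x [-0.051  0.012 -0.999]
t: 28.35
ee_pos: [452.6, -252.7, 156.3]
orientation: [-1.071, 1.274, 0.998]
ft_force: [0.5, 0.5, -2.5]
width: 55.4
t 29.15 avg Mtool [ 0.001  -0.0109  0.0109] sd [0.025 0.029 0.023] F [-0.1  -0.17 -2.46] tilt x [ 0.051 -0.012 -0.999]
```

C reads silent (difference 0.03). B had the highest tilt moment per unit weight, so I'll put C back and re-test B.

```bash
python3 -m crank '[[[5,0,0],[0,0,3],4.5],[[5,0,0],[0,0,0],4.5],[[3.5,0,0],[0,0,0],4.5],[[1,0,0],[0,0,0],4.5],[[0.3,0,0],[0,0,0],4.5]]'
python3 -m crank '[[[0.2,0,0],[0,0,0],4.5]]'
python3 -c "from h import *;st()"
```

```text
t: 29.78
ee_pos: [452.8, -252.4, 7.8]
orientation: [-1.039, 1.309, 1.039]
ft_force: [1.1, 0.2, -2.5]
width: 55.9
t: 29.9
ee_pos: [453.5, -252.8, 6.9]
orientation: [-1.041, 1.308, 1.037]
ft_force: [-0.1, -1.2, -2.4]
width: 55.7
t 29.9 p [ 453.5 -252.8    6.9] yawY 166.9 x [ 0.002 -0.001 -1.   ] F [-0.14 -1.24 -2.44] Mtool [-0.014 -0.025 -0.038] w 55.7 q [-0.53  0.62  1.96 -0.    0.55 -1.87]
```

```bash
python3 -m crank '[[[0.15,0,0],[0,0,0],4.5],[[0,0,0],[0,0,0],7.2],[[0,0,0],[0,0,0],7.2],[[-4,0,0],[0,0,0],7.2],[[-5,0,0],[0,0,0],7.2]]'
python3 -m crank '[[[-4,0,0],[0,0,0],7.2]]'
python3 -c "from h import *;st();go([439.6,-85.6,125],-11.1)"
```

```text
t: 30.52
ee_pos: [451.9, -251.9, 94.8]
orientation: [-1.038, 1.309, 1.041]
ft_force: [0.6, -1.1, 0.8]
width: 71.7
t: 30.65
ee_pos: [452.9, -252.4, 136.4]
orientation: [-1.04, 1.308, 1.038]
ft_force: [0.1, 0.6, -0.6]
width: 71.8
t 30.65 p [ 452.9 -252.4  136.4] yawY 166.9 x [ 0.001 -0.001 -1.   ] F [ 0.12  0.64 -0.6 ] Mtool [-0.009 -0.013  0.039] w 71.8 q [-0.53  0.39  1.93 -0.    0.82 -1.87]
shift cm [ 1.12  5.07 15.95] turn deg [-2.  -0.   0.1]
```

```bash
python3 -m crank '[[[0,1.3,4],[0,0,0],7.2],[[0,1.3,4],[0,0,0],7.2],[[0,1.3,4],[0,0,0],7.2],[[0.5,1.2,4],[0,0,0],7.2],[[0,0,0],[-2,0,0],7.2]]'
python3 -m crank '[[[0,0,0],[0,0,0],7.2]]'
python3 - <<'E'
from h import *
st();go([439.6,-85.6,5.5],-11.1)
a=get_image("top")["pixels"];cv2.imwrite("pics/t6.png",cv2.resize(a[140:400,180:470],None,fx=2,fy=2)[:,:,::-1])
E
```

```text
t: 31.28
ee_pos: [438.4, -82.8, 129.4]
orientation: [-1.068, 1.293, 1.069]
ft_force: [-0.8, 0.8, -0.9]
width: 72.0
t: 31.4
ee_pos: [439.6, -85.1, 129.6]
orientation: [-1.067, 1.294, 1.065]
ft_force: [-0.1, 0.1, -0.1]
width: 72.1
t 31.4 p [439.6 -85.1 129.6] yawY 169.0 x [ 0.001 -0.    -1.   ] F [-0.09  0.06 -0.09] Mtool [-0.03  -0.003  0.069] w 72.1 q [-0.22  0.32  2.08 -0.    0.75 -1.6 ]
shift cm [12.41 -0.   -0.05] turn deg [ 0.1 -0.   0.1]
```

View pics/t6.png

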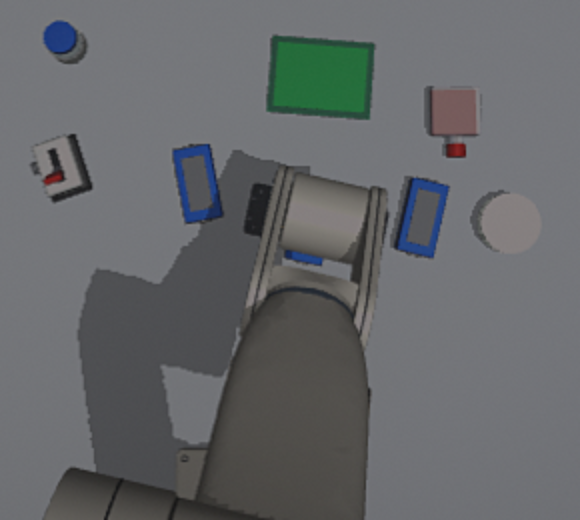

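Case C is back where it stood (crop px (422,217)), about 3 mm off, and the flask and dishes haven't been touched. Grasping B again.

```bash
python3 -m crank '[[[4,0,0],[0,0,0],7.2],[[4,0,0],[0,0,0],7.2],[[3,0,0],[0,0,0],7.2],[[1.4,0,0],[0,0,0],7.2],[[0,0,0],[0,0,0],4.5]]'
python3 -m crank '[[[0,0,0],[0,0,0],4.5],[[0,0,0],[0,0,0],4.5],[[-4,0,0],[0,0,0],4.5],[[-4,0,0],[0,0,0],4.5],[[-3,0,0],[0,0,0],4.5]]'
S='from h import *
avg(16)'
python3 -m crank '[[[0,0,0],[0,0,10],4.5],[[0,0,0],[0,0,0],4.5],[[0,0,0],[0,0,0],4.5],[[0,0,0],[0,0,-7],4.5],[[0,0,0],[0,0,0],4.5]]'; python3 -c "$S"
python3 -m crank '[[[0,0,0],[0,0,-10],4.5],[[0,0,0],[0,0,-3],4.5],[[0,0,0],[0,0,0],4.5],[[0,0,0],[0,0,7],4.5],[[0,0,0],[0,0,0],4.5]]'; python3 -c "$S"
```

```text
t: 32.08
ee_pos: [438.9, -85.4, 4.8]
orientation: [-1.064, 1.296, 1.066]
ft_force: [-0.3, 0.7, 0.3]
width: 65.3
t: 32.7
ee_pos: [439.4, -84.9, 117.4]
orientation: [-1.067, 1.293, 1.064]
ft_force: [0.6, -0.2, -1.9]
width: 55.8
t: 33.33
ee_pos: [435.7, -84.1, 114.8]
orientation: [-1.035, 1.33, 1.107]
ft_force: [0.4, -1.0, -1.7]
width: 55.4
t 34.12 avg Mtool [ 0.0066  0.0057 -0.0562] sd [0.029 0.024 0.019] F [ 0.05 -0.04 -2.09] tilt x [-0.051  0.01  -0.999]
t: 34.75
ee_pos: [442.3, -85.5, 115.9]
orientation: [-1.096, 1.258, 1.024]
ft_force: [0.1, 0.2, -2.5]
width: 56.1
t 35.55 avg Mtool [-0.0026 -0.0107  0.0483] sd [0.032 0.029 0.032] F [ 0.07  0.04 -2.25] tilt x [ 0.051 -0.01  -0.999]
```

Over all readings, the 20° tilt moment divided by weight is A 0.209, C 0.211 and B 0.241. B's excess is about 0.07 N·m, which is what the ball should give. I'll confirm with a ±10° hold on B.

```bash
S='from h import *
avg(14)'
python3 -m crank '[[[0,0,0],[0,0,10],4.5],[[0,0,0],[0,0,3],4.5],[[0,0,0],[0,0,0],4.5],[[0,0,0],[0,0,0],4.5],[[0,0,0],[0,0,0],4.5]]'; python3 -c "$S"
python3 -m crank '[[[0,0,0],[0,0,-10],4.5],[[0,0,0],[0,0,-10],4.5],[[0,0,0],[0,0,0],4.5],[[0,0,0],[0,0,0],4.5],[[0,0,0],[0,0,0],4.5]]'; python3 -c "$S"
```

```text
t: 36.17
ee_pos: [438.4, -84.7, 115.3]
orientation: [-0.966, 1.407, 1.195]
ft_force: [-0.9, 0.3, -2.3]
width: 55.9
t 36.88 avg Mtool [ 0.0066 -0.0162 -0.1336] sd [0.036 0.029 0.029] F [-0.12 -0.06 -2.02] tilt x [-0.17   0.033 -0.985]
t: 37.5
ee_pos: [441.0, -85.3, 115.6]
orientation: [-1.156, 1.178, 0.934]
ft_force: [0.3, 0.2, -3.0]
width: 55.7
t 38.2 avg Mtool [ 0.0073 -0.0133  0.1395] sd [0.019 0.026 0.021] F [ 0.12  0.21 -2.26] tilt x [ 0.17  -0.033 -0.985]
```

The ±10° result for B (0.273) is close to linear with its 20° result, so the evidence conflicts. I'll check whether the joint torques give a quieter signal.

```bash
cat >> h.py <<'E'
def jt(n=6):
    T=[];Q=[];M=[]
    for i in range(n):
        get_image("top"); o=get_obs();T.append(o["joint_torque"]);Q.append(o["qpos"]);M.append(fk_rot(o).T@np.array(o["moment"]))
    T=np.array(T);R=fk_rot(o);th=np.degrees(np.arctan2(-R[2,1],-R[2,0]))
    print("t",round(o["t"],2),"tau",T.mean(0)[[1,2,4]].round(4),"sd",T.std(0)[[1,2,4]].round(4),"last",T[-1][[1,2,4]].round(4),"q5",np.mean(Q,0)[4].round(4),"Mz",np.mean(M,0)[2].round(4),"pitch",th)
E
python3 -c "
from h import *
jt()"
```

```text
t 38.5 tau [-36.5403 -17.4774  -0.716 ] sd [0.0069 0.0008 0.0003] last [-36.5486 -17.4768  -0.7163] q5 0.4791 Mz 0.1239 pitch 10.003695231259375
```

Joint 5 torque is very clean (sd 0.0003 N·m). I'll use it at ±10° and ±4° and look for a step on top of the sine term.

```bash
S='from h import *
jt(4)'
python3 -m crank '[[[0,0,0],[0,0,6],4.5],[[0,0,0],[0,0,0],4.5],[[0,0,0],[0,0,0],4.5]]'; python3 -c "$S"
python3 -m crank '[[[0,0,0],[0,0,8],4.5],[[0,0,0],[0,0,6],4.5],[[0,0,0],[0,0,0],4.5],[[0,0,0],[0,0,0],4.5],[[0,0,0],[0,0,0],4.5]]'; python3 -c "$S"
python3 -m crank '[[[0,0,0],[0,0,-6],4.5],[[0,0,0],[0,0,0],4.5],[[0,0,0],[0,0,0],4.5]]'; python3 -c "$S"
```

```text
t: 38.88
ee_pos: [438.6, -84.7, 115.0]
orientation: [-1.103, 1.248, 1.012]
ft_force: [0.2, -0.5, -2.3]
width: 56.0
t 39.08 tau [-39.008  -18.3266  -0.2788] sd [0.0173 0.1935 0.0167] last [-39.0358 -18.1131  -0.2584] q5 0.6197 Mz 0.0477 pitch 4.001076324039662
t: 39.7
ee_pos: [438.0, -84.6, 115.2]
orientation: [-0.966, 1.407, 1.195]
ft_force: [0.1, 0.0, -2.4]
width: 55.8
t 39.9 tau [-45.7109 -18.7238   0.8524] sd [0.0782 0.0261 0.0063] last [-45.8095 -18.7088   0.8594] q5 0.9239 Mz -0.1427 pitch -9.969896021399766
t: 40.28
ee_pos: [439.5, -84.9, 115.5]
orientation: [-1.026, 1.34, 1.118]
ft_force: [0.3, -0.5, -2.5]
width: 56.3
t 40.48 tau [-43.1707 -18.5      0.4242] sd [0.0523 0.1663 0.013 ] last [-43.096 -18.683   0.408] q5 0.7998 Mz -0.0588 pitch -4.014927391845278
```

```bash
S='from h import *
jt(6)'
python3 -c "$S"
python3 -m crank '[[[0,0,0],[0,0,-10],4.5],[[0,0,0],[0,0,-4],4.5],[[0,0,0],[0,0,6],4.5],[[0,0,0],[0,0,0],4.5],[[0,0,0],[0,0,0],4.5]]'; python3 -c "$S"; python3 -c "$S"
```

```text
t 40.77 tau [-42.9534 -18.7141   0.3973] sd [0.0519 0.0127 0.0027] last [-42.8928 -18.6922   0.3945] q5 0.799 Mz -0.0572 pitch -4.0136948402852966
t: 41.4
ee_pos: [438.9, -84.8, 115.0]
orientation: [-1.103, 1.248, 1.012]
ft_force: [1.3, -0.1, -2.4]
width: 55.6
t 41.7 tau [-39.0942 -18.2418  -0.2663] sd [0.0118 0.1695 0.0166] last [-39.1113 -18.0839  -0.2476] q5 0.6201 Mz 0.0662 pitch 4.006743292348952
t 42.0 tau [-39.1456 -18.1089  -0.2441] sd [0.0119 0.0169 0.0008] last [-39.1591 -18.1326  -0.2433] q5 0.6209 Mz 0.0364 pitch 4.00704701855825
```

After settling, joint 5 gives a step of about 0.001 N·m for B against 0.034 expected, so B is silent. I'll put it back and use this sharper test on A.

```bash
python3 -m crank '[[[0,0,0],[0,0,4],4.5],[[5,0,0],[0,0,0],4.5],[[4,0,0],[0,0,0],4.5],[[1.5,0,0],[0,0,0],4.5],[[0.6,0,0],[0,0,0],4.5]]'
python3 -m crank '[[[0.1,0,0],[0,0,0],4.5]]'
python3 -c "from h import *;st()"
```

```text
t: 42.62
ee_pos: [438.7, -84.8, 4.9]
orientation: [-1.064, 1.296, 1.067]
ft_force: [-9.0, 2.5, 45.7]
width: 55.7
t: 42.75
ee_pos: [438.8, -84.8, 4.7]
orientation: [-1.065, 1.295, 1.066]
ft_force: [-6.8, 1.7, 24.9]
width: 55.9
t 42.75 p [438.8 -84.8   4.7] yawY 168.9 x [-0.001  0.    -1.   ] F [-6.77  1.68 24.87] Mtool [5.000e-03 1.000e-03 1.328e+00] w 55.9 q [-0.22  0.58  2.12 -0.    0.45 -1.59]
```

```bash
python3 -m crank '[[[0,0,0],[0,0,0],7.2],[[0,0,0],[0,0,0],7.2],[[-5,0,0],[0,0,0],7.2],[[-5,0,0],[0,0,0],7.2]]'
python3 -c "from h import *;st();go([499.3,83.5,100],11.7)"
```

```text
t: 43.25
ee_pos: [438.8, -84.8, 104.3]
orientation: [-1.065, 1.295, 1.066]
ft_force: [0.5, -0.1, -0.0]
width: 71.9
t 43.25 p [438.8 -84.8 104.3] yawY 168.9 x [-0.001  0.    -1.   ] F [ 0.47 -0.07 -0.05] Mtool [ 0.028  0.012 -0.016] w 71.9 q [-0.22  0.36  2.09 -0.    0.69 -1.59]
shift cm [ 0.42 -2.7  17.68] turn deg [-22.8   0.   -0.1]
```

```bash
python3 -m crank '[[[0,-0.8,5],[0,0,0],7.2],[[0,-0.8,5],[0,0,0],7.2],[[0,-0.8,5],[0,0,0],7.2],[[0,-0.3,2.7],[-7.6,0,0],7.2],[[0,0,0],[-7.6,0,0],7.2]]'
python3 -m crank '[[[0,0,0],[-7.6,0,0],7.2],[[0,0,0],[0,0,0],7.2]]'
python3 -c "from h import *;st();go([499.3,83.5,6],11.7)"
```

```text
t: 43.88
ee_pos: [500.7, 85.7, 103.8]
orientation: [-1.268, 1.169, 1.266]
ft_force: [-0.6, 0.1, -0.1]
width: 71.9
t: 44.12
ee_pos: [499.9, 83.8, 103.6]
orientation: [-1.358, 1.106, 1.357]
ft_force: [0.3, 0.4, -0.2]
width: 72.5
t 44.125 p [499.9  83.8 103.6] yawY -168.3 x [ 0.001  0.    -1.   ] F [ 0.32  0.42 -0.18] Mtool [ 0.02  -0.005  0.035] w 72.5 q [ 0.14  0.43  1.97 -0.    0.74 -1.63]
shift cm [ 9.76  0.07 -0.02] turn deg [-0. -0.  0.]
```

```bash
python3 -m crank '[[[5,0.1,0],[0,0,0],7.2],[[3.5,0,0],[0,0,0],7.2],[[1.2,0,0],[0,0,0],7.2],[[0,0,0],[0,0,0],4.5],[[0,0,0],[0,0,0],4.5]]'
python3 -m crank '[[[0,0,0],[0,0,0],4.5],[[-4,0,0],[0,0,0],4.5],[[-5,0,0],[0,0,0],4.5],[[-3,0,0],[0,0,0],4.5]]'
python3 -c "from h import *;st()"
S='from h import *
jt(4)'
python3 -m crank '[[[0,0,0],[0,0,8],4.5],[[0,0,0],[0,0,2],4.5],[[0,0,0],[0,0,0],4.5],[[0,0,0],[0,0,0],4.5],[[0,0,0],[0,0,0],4.5]]'; python3 -c "$S"
python3 -m crank '[[[0,0,0],[0,0,-6],4.5],[[0,0,0],[0,0,0],4.5],[[0,0,0],[0,0,0],4.5],[[0,0,0],[0,0,0],4.5]]'; python3 -c "$S"
```

```text
t: 44.75
ee_pos: [499.6, 83.5, 7.4]
orientation: [-1.359, 1.104, 1.356]
ft_force: [1.0, 0.7, -2.0]
width: 55.4
t: 45.25
ee_pos: [499.4, 83.6, 129.0]
orientation: [-1.359, 1.103, 1.356]
ft_force: [-0.1, 1.0, -3.6]
width: 55.9
t 45.25 p [499.4  83.6 129. ] yawY -168.3 x [ 0.003  0.    -1.   ] F [-0.12  0.97 -3.61] Mtool [-0.009 -0.001 -0.08 ] w 55.9 q [ 0.14  0.39  1.96 -0.    0.79 -1.63]
t: 45.88
ee_pos: [498.1, 83.4, 126.3]
orientation: [-1.285, 1.248, 1.483]
ft_force: [-0.6, 0.2, -2.4]
width: 55.6
t 46.08 tau [-51.5344 -21.1953   0.8873] sd [0.0244 0.0115 0.002 ] last [-51.5649 -21.1893   0.8895] q5 1.005 Mz -0.1814 pitch -9.993247799236952
t: 46.58
ee_pos: [499.3, 83.6, 126.3]
orientation: [-1.33, 1.163, 1.409]
ft_force: [0.0, -0.6, -2.1]
width: 55.6
t 46.77 tau [-48.7545 -21.122    0.4142] sd [0.0562 0.0286 0.0057] last [-48.6823 -21.1445   0.4078] q5 0.878 Mz -0.0481 pitch -4.024995810276214
```

```bash
S='from h import *
jt(4)'
python3 -m crank '[[[0,0,0],[0,0,-8],4.5],[[0,0,0],[0,0,-6],4.5],[[0,0,0],[0,0,0],4.5],[[0,0,0],[0,0,0],4.5],[[0,0,0],[0,0,0],4.5]]'; python3 -c "$S"
python3 -m crank '[[[0,0,0],[0,0,6],4.5],[[0,0,0],[0,0,0],4.5],[[0,0,0],[0,0,0],4.5],[[0,0,0],[0,0,0],4.5]]'; python3 -c "$S"
```

```text
t: 47.4
ee_pos: [499.8, 83.6, 126.5]
orientation: [-1.42, 0.963, 1.231]
ft_force: [-0.2, -0.2, -2.8]
width: 56.0
t 47.6 tau [-42.3477 -20.0788  -0.7305] sd [0.0571 0.0381 0.0068] last [-42.2739 -20.1056  -0.7377] q5 0.5577 Mz 0.1779 pitch 9.981491609352581
t: 48.1
ee_pos: [497.8, 83.3, 126.0]
orientation: [-1.384, 1.048, 1.308]
ft_force: [-0.3, -0.4, -2.3]
width: 55.8
t 48.3 tau [-44.7509 -20.5382  -0.264 ] sd [0.0352 0.0374 0.0062] last [-44.7982 -20.5072  -0.2572] q5 0.6977 Mz 0.0766 pitch 4.015151160087809
```

A's step is about -0.001 N·m, so A is silent too. I also had the sign wrong: tipping swings the case outward and raises its outer end, so the ball should subtract about 0.034. C's ±3° result (step about -0.027) therefore fits the ball. I'll put A back and take C.

```bash
python3 -m crank '[[[0,0,0],[0,0,4],4.5],[[5,0,0],[0,0,0],4.5],[[4,0,0],[0,0,0],4.5],[[2,0,0],[0,0,0],4.5],[[0.7,0,0],[0,0,0],4.5]]'
python3 -m crank '[[[0.2,0,0],[0,0,0],4.5]]'
python3 -c "from h import *;st()"
```

```text
t: 48.92
ee_pos: [497.9, 83.3, 8.1]
orientation: [-1.357, 1.107, 1.36]
ft_force: [-0.2, -0.2, -2.8]
width: 55.5
t: 49.05
ee_pos: [498.8, 83.5, 7.4]
orientation: [-1.358, 1.105, 1.358]
ft_force: [-2.2, -0.7, 3.9]
width: 55.6
t 49.05 p [498.8  83.5   7.4] yawY -168.3 x [ 0.  0. -1.] F [-2.23 -0.7   3.86] Mtool [ 0.006 -0.043  0.345] w 55.6 q [ 0.14  0.61  1.99 -0.    0.54 -1.63]
```

```bash
python3 -m crank '[[[0,0,0],[0,0,0],7.2],[[0,0,0],[0,0,0],7.2],[[-5,0,0],[0,0,0],7.2],[[-5,0,0],[0,0,0],7.2]]'
python3 -c "from h import *;st();go([452.5,-252.3,105],-13.1)"
```

```text
t: 49.55
ee_pos: [498.5, 83.4, 108.6]
orientation: [-1.358, 1.106, 1.358]
ft_force: [0.6, -0.6, 0.9]
width: 72.3
t 49.55 p [498.5  83.4 108.6] yawY -168.3 x [-0. -0. -1.] F [ 0.63 -0.58  0.94] Mtool [-0.053 -0.003 -0.006] w 72.3 q [ 0.14  0.42  1.97 -0.    0.75 -1.63]
shift cm [  0.37  11.32 -31.94] turn deg [24.8 -0.  -0. ]
```

```bash
python3 -m crank '[[[0,1.9,-5.3],[0,0,0],7.2],[[0,1.9,-5.3],[0,0,0],7.2],[[0,1.9,-5.3],[0,0,0],7.2],[[0,1.9,-5.3],[0,0,0],7.2],[[0,1.9,-5.3],[0,0,0],7.2]]'
python3 -m crank '[[[0,1.8,-5.4],[0,0,0],7.2],[[0,0,0],[8.3,0,0],7.2],[[0,0,0],[8.3,0,0],7.2],[[0,0,0],[8.2,0,0],7.2],[[0,0,0],[0,0,0],7.2]]'
python3 - <<'E'
from h import *
st();go([452.5,-252.3,6],-13.1)
a=get_image("scene")["pixels"][130:310,220:460];cv2.imwrite("pics/s7.png",cv2.resize(a,None,fx=3,fy=3)[:,:,::-1])
E
```

```text
t: 50.18
ee_pos: [459.5, -197.3, 108.2]
orientation: [-1.36, 1.105, 1.356]
ft_force: [1.1, -0.1, 0.9]
width: 72.1
t: 50.8
ee_pos: [453.0, -252.1, 107.9]
orientation: [-1.041, 1.308, 1.039]
ft_force: [-0.2, 0.4, -0.4]
width: 72.5
t 50.8 p [ 453.  -252.1  107.9] yawY 167.0 x [ 0.001 -0.001 -1.   ] F [-0.25  0.43 -0.38] Mtool [ 0.007 -0.046  0.008] w 72.5 q [-0.53  0.44  1.94 -0.    0.76 -1.87]
shift cm [10.19  0.05 -0.03] turn deg [ 0.1 -0.   0.1]
```

View pics/s7.png

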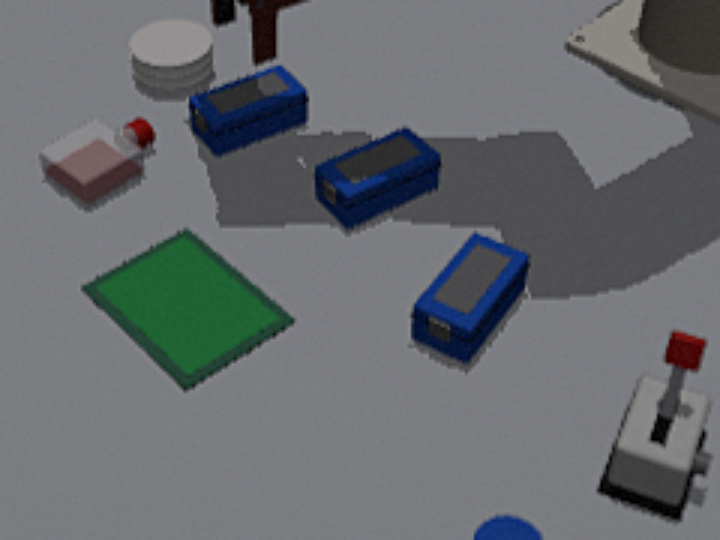

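All three cases sit flat where they started, with A at crop px (470,300) and B at (378,178). The lever is at rest and the gripper is above C. Next: grasp C, lift it, and run the tilt and torque test.

```bash
python3 -m crank '[[[5,0,0],[0,0,0],7.2],[[3.7,0,0],[0,0,0],7.2],[[1.5,0,0],[0,0,0],7.2],[[0,0,0],[0,0,0],4.5],[[0,0,0],[0,0,0],4.5]]'
python3 -m crank '[[[0,0,0],[0,0,0],4.5],[[-4,0,0],[0,0,0],4.5],[[-5,0,0],[0,0,0],4.5],[[-5,0,0],[0,0,0],4.5]]'
python3 -c "from h import *;st()"
S='from h import *
jt(4)'
python3 -m crank '[[[0,0,0],[0,0,8],4.5],[[0,0,0],[0,0,2],4.5],[[0,0,0],[0,0,0],4.5],[[0,0,0],[0,0,0],4.5],[[0,0,0],[0,0,0],4.5]]'; python3 -c "$S"
python3 -m crank '[[[0,0,0],[0,0,-6],4.5],[[0,0,0],[0,0,0],4.5],[[0,0,0],[0,0,0],4.5],[[0,0,0],[0,0,0],4.5]]'; python3 -c "$S"
python3 -m crank '[[[0,0,0],[0,0,-8],4.5],[[0,0,0],[0,0,-6],4.5],[[0,0,0],[0,0,0],4.5],[[0,0,0],[0,0,0],4.5],[[0,0,0],[0,0,0],4.5]]'; python3 -c "$S"
python3 -m crank '[[[0,0,0],[0,0,6],4.5],[[0,0,0],[0,0,0],4.5],[[0,0,0],[0,0,0],4.5],[[0,0,0],[0,0,0],4.5]]'; python3 -c "$S"
```

```text
t: 51.48
ee_pos: [453.6, -252.3, 6.4]
orientation: [-1.041, 1.308, 1.038]
ft_force: [0.5, -0.1, -2.5]
width: 55.7
t: 51.98
ee_pos: [452.5, -251.7, 147.2]
orientation: [-1.04, 1.308, 1.039]
ft_force: [1.6, 0.1, -2.7]
width: 55.9
t 51.975 p [ 452.5 -251.7  147.2] yawY 166.9 x [ 0. -0. -1.] F [ 1.55  0.07 -2.66] Mtool [-0.046  0.029 -0.094] w 55.9 q [-0.53  0.37  1.92  0.    0.85 -1.87]
t: 52.6
ee_pos: [452.2, -251.7, 145.2]
orientation: [-0.937, 1.418, 1.169]
ft_force: [1.0, -0.0, -2.1]
width: 55.8
t 52.8 tau [-51.86   -22.5033   0.8078] sd [0.0128 0.0183 0.0046] last [-51.8757 -22.4878   0.8124] q5 1.048 Mz -0.1186 pitch -10.00467118494214
t: 53.3
ee_pos: [453.3, -252.1, 145.3]
orientation: [-1.0, 1.353, 1.092]
ft_force: [0.7, -0.7, -2.4]
width: 55.9
t 53.5 tau [-49.1085 -22.4815   0.3554] sd [0.0546 0.0279 0.0049] last [-49.0369 -22.5024   0.3501] q5 0.9262 Mz -0.0457 pitch -4.023034381774376
t: 54.12
ee_pos: [453.7, -252.2, 145.5]
orientation: [-1.133, 1.195, 0.908]
ft_force: [0.5, -0.4, -2.1]
width: 55.9
t 54.33 tau [-42.7593 -21.562   -0.6235] sd [0.0594 0.0354 0.0103] last [-42.6857 -21.595   -0.6351] q5 0.6268 Mz 0.1209 pitch 9.985013970203255
t: 54.82
ee_pos: [452.1, -251.5, 145.0]
orientation: [-1.077, 1.263, 0.987]
ft_force: [-0.4, -0.7, -2.5]
width: 56.0
t 55.02 tau [-45.1203 -21.9537  -0.2146] sd [0.0285 0.0441 0.0072] last [-45.1623 -21.9185  -0.208 ] q5 0.7558 Mz 0.0035 pitch 4.012710564521961
```

The step for C is about -0.023 N·m, the right size and sign for the ball, while A and B are about 0. So C is the rattling case. I'll level it and do several brisk strokes.

```bash
python3 -m crank '[[[0,0,0],[0,0,4],4.5],[[0,5,0],[0,0,0],4.5],[[0,0,0],[0,0,0],4.5],[[0,-5,0],[0,0,0],4.5],[[0,0,0],[0,0,0],4.5]]'
python3 -m crank '[[[0,5,0],[0,0,0],4.5],[[0,0,0],[0,0,0],4.5],[[0,-5,0],[0,0,0],4.5],[[0,5,0],[0,0,0],4.5],[[0,-5,0],[0,0,0],4.5]]'
python3 -m crank '[[[0,0,0],[0,0,10],4.5],[[0,0,0],[0,0,0],4.5],[[0,0,0],[0,0,0],4.5],[[0,0,0],[0,0,-10],4.5],[[0,0,0],[0,0,-10],4.5]]'
python3 -m crank '[[[0,0,0],[0,0,0],4.5],[[0,0,0],[0,0,0],4.5],[[0,0,0],[0,0,0],4.5],[[0,0,0],[0,0,10],4.5]]'
python3 - <<'E'
from h import *
st();go([667,-102.3,150],-13.1)
E
```

```text
t: 55.65
ee_pos: [456.6, -253.4, 146.1]
orientation: [-1.043, 1.306, 1.036]
ft_force: [-0.9, -0.0, -2.1]
width: 55.7
t: 56.28
ee_pos: [440.7, -245.6, 140.5]
orientation: [-1.023, 1.317, 1.055]
ft_force: [1.6, -1.6, -1.4]
width: 55.9
t: 56.9
ee_pos: [452.2, -251.9, 145.8]
orientation: [-1.137, 1.191, 0.901]
ft_force: [-0.4, 1.4, -3.1]
width: 56.0
t: 57.4
ee_pos: [450.6, -251.2, 144.9]
orientation: [-1.034, 1.313, 1.044]
ft_force: [0.8, -0.5, -2.4]
width: 55.9
t 57.4 p [ 450.6 -251.2  144.9] yawY 166.8 x [-0.007  0.002 -1.   ] F [ 0.83 -0.53 -2.41] Mtool [ 0.063 -0.028 -0.037] w 55.9 q [-0.53  0.38  1.92 -0.    0.85 -1.87]
shift cm [ -0.63 -17.67  19.43] turn deg [-0.1  0.  -0.4]
```

```bash
python3 -m crank '[[[-0.1,-2,2.2],[0,0,0],4.5],[[-0.1,-3.3,3.6],[0,0,0],4.5],[[-0.1,-3.5,4],[0,0,0],4.5],[[-0.1,-3.5,4],[0,0,0],4.5],[[-0.1,-3,3.2],[0,0,0],4.5]]'
python3 -m crank '[[[-0.1,-1.6,1.6],[0,0,0],4.5],[[0,-0.8,0.8],[0,0,0],4.5],[[0,0,0],[0,0,0],4.5],[[0,0,0],[0,0,0],4.5],[[0,0,0],[0,0,0],4.5]]'
python3 - <<'E'
from h import *
o=st();go([667,-102.3,150],-13.1,o)
i=get_image("scene")["pixels"];cv2.imwrite("pics/s8.png",i[:,:,::-1])
i=get_image("top")["pixels"];cv2.imwrite("pics/t8.png",i[:,:,::-1])
E
```

```text
t: 58.02
ee_pos: [642.8, -119.3, 150.0]
orientation: [-1.04, 1.309, 1.04]
ft_force: [-0.7, -0.2, -2.4]
width: 55.7
t: 58.65
ee_pos: [668.4, -103.7, 151.3]
orientation: [-1.038, 1.309, 1.039]
ft_force: [-0.5, -0.3, -2.3]
width: 56.1
t 58.65 p [ 668.4 -103.7  151.3] yawY 166.9 x [-0.001 -0.    -1.   ] F [-0.52 -0.3  -2.28] Mtool [-0.004  0.036 -0.037] w 56.1 q [-0.17  0.58  1.55 -0.    1.01 -1.51]
shift cm [0.13 0.16 0.1 ] turn deg [-0. -0. -0.]
```

View pics/s8.png

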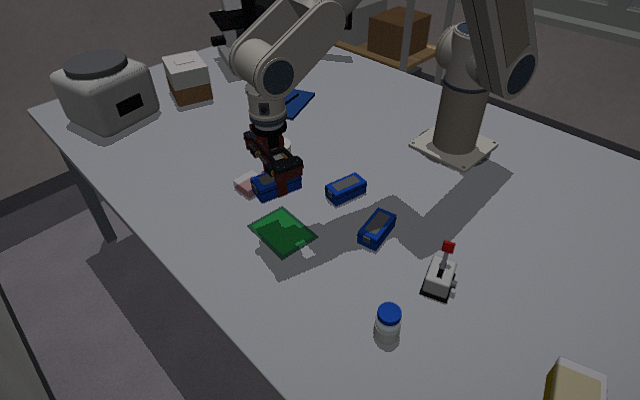

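View pics/t8.png

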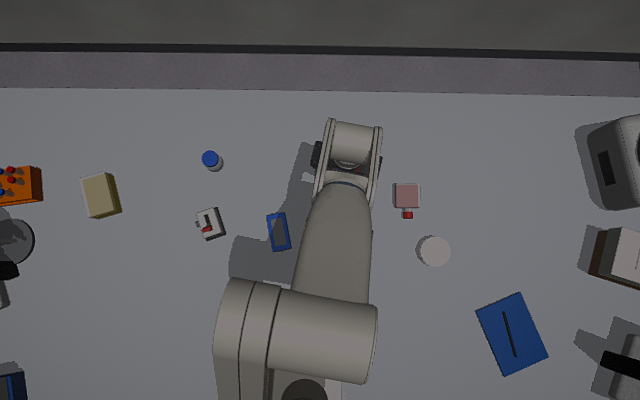

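The case is held level at scene px (277,186), above the mat. A and B (scene px (377,229) and (345,188)) are on their spots, and the flask, dishes, jar and lever are unchanged. Handing in.

```bash
python3 -c "
from h import *
o=st();print(np.abs(o['qvel']).max())
print(close_job())"
```

```text
t 58.75 p [ 668.6 -103.5  151.4] yawY 166.9 x [-0. -0. -1.] F [-0.86  0.12 -2.23] Mtool [ 0.007 -0.034 -0.042] w 55.9 q [-0.17  0.58  1.55 -0.    1.01 -1.51]
0.0032373200279044653
the job is handed in; nothing more can be done
None
```

I handed the job in at 58.75 s with the rattling case held over the mat; no verdict came back.

- **Lever:** I pushed it until the force rose sharply to about 26 N. The image put the angle at about 0.67 rad just before the last nudge. The pictures show it back at rest after release.
- **Finding the case:** I lifted, shook and tipped all three cases. The shake readings and the noisy wrist moment didn't settle it, and for a while I expected the wrong sign and suspected case B (the middle one).
    - **Deciding test:** I used joint-5 torque at ±4° and ±10°, where the ball should show as a step of about -0.034 N·m.
    - **Result:** A (nearest the counter) and B gave about 0. C (nearest the dishes) gave -0.023 before it had fully settled, so I took C as the rattler. The earlier ±3° wrist-moment fit (-0.027) agrees.
    - **Ball travel:** I shook and tipped C both ways several times in the air. I never saw or heard the ball itself.
- **Silent cases:** A and B went back where they stood. The last clear view of both, at about 51 s, showed them flat. In the final pictures A is visible from both cameras; the arm hides B from the top camera, so B is checked only in the scene view.
- **End state:** C is held level and still, 55.9 mm between the fingers. The tool tip is 2 mm from the mat's centre from above, and the underside is about 145 mm up. The flask, dishes and jar look unmoved.
- **Rough moment:** when I put B down at 42.6 s, the held case pressed on the bench with about 46 N. That was through the fingers, not the gripper body, and B still stood in place afterwards.

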